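# Load the gourd-varnish curing canopy

### The job

The freshly varnished gourds lying on the bench must go under the curing lamp: draw the canopy's tray all the way out, put the sanding block that was left on it back flat on the cork mat, and stand every gourd upright on the tray's grey pad, letting go and seeing that none of them wobbles or tips. Then slide the tray fully home under the canopy with all of them still standing, and after that throw the red lamp switch all the way over. Leave the other things on the bench where they are; if a gourd falls, stand it up again, and if the block is knocked, put it back.

Things in the scene. Friction and masses are not known exactly. Their poses are not given: they have to be found in the camera images.
- gourd_a: gourd, orange, dark bands; long-necked, hard, hollow, 150 mm tall, about 0.12 kg (varies). Origin: centre of its flat base, 34 mm across; z runs from base up the neck. Diameter 66 mm at 26-38 mm up, 37 at 70, 40 at 105, 41 at 125-138, then closes at 150. Weight centred about 50 mm up; released leaning over 15 degrees it topples. Faint facets keep it from rolling. May be absent.
- gourd_b: gourd, pale straw yellow with dark bands; otherwise the same as gourd_a. All gourds start lying on the bench on belly and neck, neck end 7 degrees low (axis 36 mm above the bench at the base, 23 mm at 105 mm along). May be absent.
- gourd_c: gourd, dark brown with pale bands; otherwise the same as gourd_a. May be absent.
- tray (a joint): travel of the sliding tray in m: 0 fully home under the canopy, 0.26 all the way out (stops at both ends). It slides level, stays where it is left, needs about 3 N plus 6 N per m/s. It starts partly out.
- tray_pad (a point): centre of the tray's top, 30 mm above the bench, moving with it; x across, y along its travel (+y goes in), z up. Steel plate 165 mm wide in x, y = -192 to +122 mm, 12 mm thick. Its flush grey pad covers 150 (x) by 230 mm (y) about this point; white marks 48 mm across at y = -80, 0, +80 mm suggest a spacing, any place on the pad will do.
- canopy: fixed lamp canopy over the tray's home place; origin on the bench below tray_pad at home, same axes. Aluminium posts 18 mm square at x = +-118, y = +-120 mm; white roof 260 (x) by 270 mm (y), underside 205 and top 247 mm above the bench (a standing gourd reaches 180). Tray right out: the pad's inner edge is 10 mm clear of the roof's front edge. The switch pivot is at x -185, y -150, z 28 mm.
- tray_grip (a point): grip point of the tray's black handle, an upright block 18 mm (tray x) by 34 mm (tray y) standing 62 mm above the tray's top at its outer end, 172 mm to -y of tray_pad; this point is on its axis, 45 mm above the tray's top (75 mm above the bench). It stays outside the canopy; pinch it across x from above.
- sanding_block: wooden sanding block 44 (x) by 74 (y) by 32 mm tall, 0.15 kg, dark abrasive underside; origin at the centre of its underside, z up. Starts loose on the tray's pad, near the handle, and rides along with the tray.
- cork_mat: the block's place: a square cork mat 110 x 110 x 4 mm fixed on the bench on the robot's side of the tray; origin at the centre of its underside.
- lamp_switch (a joint): angle of the lamp's toggle lever in rad: 0 off (leaning to the tray's -y, outward), 1.0 fully over = on (leaning to +y). Stays where left; about 1 N at the tip moves it.
- lamp_switch_tip (a point): centre of the lever's red ball, 26 mm across, on a rod 80 mm from the pivot (axis along the canopy's x), beside the canopy's front corner near the robot; 98 mm above the bench when off or on, 108 half way; travels 77 mm along the tray's +y. This frame turns with the lever: take directions from tray_pad.
- pumice: a pinkish-grey pumice block 36 x 70 x 26 mm; origin at the centre of its underside. Leave it alone.
- powder_jar: a white-capped jar 64 mm across, 85 mm tall; origin at the centre of its underside. Leave it alone.
- tape_roll: a green roll of tape 72 mm across, 26 mm tall; origin at the centre of its underside. Leave it alone.
- thread_spool: a red spool 44 mm across, 55 mm tall; origin at the centre of its underside. Leave it alone.
- varnish_tin: a tin 60 mm across, 75 mm tall; origin at the centre of its underside. Leave it alone.
- burnisher: a hand tool with a handle, 190 mm long, lying; origin at the centre of its underside (here the middle of its length). Leave it alone.
- blue_dish: a blue plastic bowl 90 mm across, 35 mm tall; origin at the centre of its underside. Leave it alone.
There are look-alikes about, which are no part of the job. Leave any pink look-alike of the gourd_b alone.

How it is judged (in metres and radians):
On the way, in this order (a step that is already met when the one before it is completed fails the run):
1. the tray is drawn all the way out (value of joint tray above 0.245 m), for 0.2 s.
2. with the tray out, every gourd stands upright on the pad, released and still for a second (angle between each of gourd_a, gourd_b, gourd_c's own z axis and vertical below 0.1 rad and z of gourd_a in the frame of tray_pad between -0.01 and 0.01 m and x of gourd_a in the frame of tray_pad between -0.075 and 0.075 m and y of gourd_a in the frame of tray_pad between -0.115 and 0.115 m and contact force between the fingers and gourd_a below 0.3 N and linear speed of each of gourd_a, gourd_b, gourd_c below 0.03 m/s and angular speed of each of gourd_a, gourd_b, gourd_c below 0.3 rad/s and z of gourd_b in the frame of tray_pad between -0.01 and 0.01 m and x of gourd_b in the frame of tray_pad between -0.075 and 0.075 m and y of gourd_b in the frame of tray_pad between -0.115 and 0.115 m and contact force between the fingers and gourd_b below 0.3 N and z of gourd_c in the frame of tray_pad between -0.01 and 0.01 m and x of gourd_c in the frame of tray_pad between -0.075 and 0.075 m and y of gourd_c in the frame of tray_pad between -0.115 and 0.115 m and contact force between the fingers and gourd_c below 0.3 N and value of joint tray above 0.2 m), for 1 s.
3. the tray is fully home with every gourd standing upright on it (angle between each of gourd_a, gourd_b, gourd_c's own z axis and vertical below 0.1 rad and z of gourd_a in the frame of tray_pad between -0.01 and 0.01 m and x of gourd_a in the frame of tray_pad between -0.075 and 0.075 m and y of gourd_a in the frame of tray_pad between -0.115 and 0.115 m and z of gourd_b in the frame of tray_pad between -0.01 and 0.01 m and x of gourd_b in the frame of tray_pad between -0.075 and 0.075 m and y of gourd_b in the frame of tray_pad between -0.115 and 0.115 m and z of gourd_c in the frame of tray_pad between -0.01 and 0.01 m and x of gourd_c in the frame of tray_pad between -0.075 and 0.075 m and y of gourd_c in the frame of tray_pad between -0.115 and 0.115 m and value of joint tray below 0.012 m), for 0.3 s.
4. the lamp switch is thrown fully over, with the tray still home (value of joint lamp_switch above 0.85 rad and value of joint tray below 0.012 m), for 0.2 s.
At the end, for the whole second after the job is handed in: every gourd stands upright (within 0.10 rad) and still on the pad, its base centre within 75 mm (x) and 115 mm (y) of the pad's centre; the tray is home within 12 mm; the switch is above 0.85 rad; the sanding block lies flat on the cork mat, centres within 35 mm (all of step 4 and angle between each of gourd_a, gourd_b, gourd_c, sanding_block's own z axis and vertical below 0.1 rad and z of gourd_a in the frame of tray_pad between -0.01 and 0.01 m and x of gourd_a in the frame of tray_pad between -0.075 and 0.075 m and y of gourd_a in the frame of tray_pad between -0.115 and 0.115 m and contact force between the fingers and gourd_a below 0.3 N and linear speed of each of gourd_a, gourd_b, gourd_c below 0.03 m/s and angular speed of each of gourd_a, gourd_b, gourd_c below 0.3 rad/s and z of gourd_b in the frame of tray_pad between -0.01 and 0.01 m and x of gourd_b in the frame of tray_pad between -0.075 and 0.075 m and y of gourd_b in the frame of tray_pad between -0.115 and 0.115 m and contact force between the fingers and gourd_b below 0.3 N and z of gourd_c in the frame of tray_pad between -0.01 and 0.01 m and x of gourd_c in the frame of tray_pad between -0.075 and 0.075 m and y of gourd_c in the frame of tray_pad between -0.115 and 0.115 m and contact force between the fingers and gourd_c below 0.3 N and horizontal distance between sanding_block and cork_mat below 0.035 m and height (world z) of sanding_block below 0.012 m and linear speed of sanding_block below 0.02 m/s); the robot touches nothing.
It fails at once if another thing on the bench (pumice block, powder jar, tape roll, thread spool, varnish tin, burnisher, blue dish) is shoved more than 60 mm from its place (distance of any of pumice, powder_jar, tape_roll, thread_spool, varnish_tin, burnisher, blue_dish from where it was at the start of the episode above 0.06 m).
Of gourd_a, gourd_b, gourd_c only 2 to 3 are there at a start; the rules pass over those that are not, and their reading is None.
At some moment in a run one of sanding_block may be knocked a few centimetres aside while the robot is not near it.
Once in a run the grip may slacken for a moment while it holds something.
It also fails if it takes over 210 s, if anything falls off the work surface, if the arm or the gripper's body presses on something with over 40 N, if the wrist force passes 120 N, or if a joint passes its speed limit or range.

### The arm

A 6-joint arm with a two-finger parallel gripper is mounted at the origin on the work surface. World frame = base frame: x ahead of the robot, y to its left, z up, the work surface at z = 0. Lengths are in mm, angles in rad, forces in N, time in s.
With the tool pointing down it reaches from about 350 to 875 mm from the base axis. Payload 4.2 kg.
Tool frame: the origin (TCP) lies midway between the tips of the shut fingers; the grasp point (between the pads) lies 19 mm behind it; z points along the fingers, y is the line along which they close (so a half turn about z gives the same grasp; the last joint's range is limited). The gripper opens to 85 mm and grips with 20 to 120 N. Pads are 22 mm wide; open, the fingers measure 114 mm over their backs; the gripper's body (76 mm by 85 mm) begins 54 mm behind the grasp point. The pads swing forward as they close: fully open they stand 13 mm farther back than shut.
Start: joints at [1.44, 0.385, 0.008, 0, -1.194, -0.259], TCP at [237.469, 578.107, 231.312] pointing down, gripper open.
Joint ranges: [-3.14, 3.14], [-1.21, 2.06], [-1.07, 1.41], [-3.16, 2.05], [-2.99, -0.16], [-3.1, 3.1]. Speed limits (rad/s): [2.79, 2.79, 3.14, 3.14, 3.14, 3.14].

### API

Orientations are given as a unit quaternion [x, y, z, w].
In Python, from bench import read_state, get_image, job_done gives the robot as it stands.
- The arm moves only by the tool servo_tool, never from a script. Its arguments are lists of equal length, an entry for each row: "rotation": the turn, a rotation vector about the world's x, y, z scaled (see below), a list of three; "slide": the shift along the world's x, y, z scaled (see below), a list of three; "grip": the opening, from -1 (shut) to 1 (fully open). In form: {"rotation": [[rx, ry, rz], ...], "slide": [[tx, ty, tz], ...], "grip": [grip, ...]}. A call has 1 to 8 rows; each row is the pose to reach, as a shift and turn from the pose commanded when the call began, turning the shorter way round; what a row does not reach only later rows make up. The controller multiplies each number of a shift by 0.2 m and each number of a turn by 360 degrees. A row lasts 1/8 s, in which the tool goes at most 62.5 mm and 10.7 degrees, less where a joint would pass 70% of its speed; a pose out of reach is approached as far as the arm can. A call with a number of a shift or a turn outside -1 to 1 is refused whole. A call with a gripper value outside its range is refused whole. The fingers move at their own pace and stop on an object; the grip force is fixed at half the most. Time passes only in rows, so rows that repeat a pose let the fingers close. It gives the time, the measured TCP pose, the force, the opening and the grip force at its end, in the units of the state.
- read_state(): the state, without advancing time (a new reading comes with each control period).
- get_image(name): name is "scene" or "top" or "wrist"; returns a dict with "image" (480x640x3 uint8, red, green, blue), "depth" (480x640 float32, mm along the optical axis (not along the pixel's ray), 0 where there is no reading), "camera_matrix" (3x3 intrinsics, pixels), "k1" (the pictures are not rectified: a ray, as slopes to the right and down, at radius r is drawn at 1 + k1 r^2 times it, then the intrinsics apply), "rvec" (rotation vector, rad) and "tvec" (3), from world to camera coordinates, as OpenCV has them; the wrist camera has in their place "hand_eye" (4x4, takes a point from camera to tool coordinates, whose origin is the TCP and whose axes are the flange's). Camera axes: x right, y down, z forward; pixel columns grow to the right and rows downward; lengths in mm; the calibration is good to about 2 mm. A picture is of the moment at which its call begins: read the wrist's pose just before it.
- job_done(): hands the job in; it is judged then, once.
The state is a dict: "clock": time; "joints": joint angles; "joint_vel": joint speeds; "joint_efforts": joint torques, N m; "position": TCP position; "ee_rot": TCP orientation; "contact_force": force on the tool from outside, world axes, zero at the start; "wrist_torque": the same for the moment, N m; "gripper_width": finger opening in mm; "grasp_force": force on a finger pad.
Only numpy, scipy, OpenCV 4.12 (cv2) and the standard library are available. Lean on these libraries where they do the work, as an engineer would, in place of code of your own. Each camera call takes 0.05 s, during which the arm holds its last target. There are 200 camera calls.

## Working session

There is one attempt and no reset: what is moved stays moved. The work goes in short steps, Python scripts to look and compute and a tool call to move; the robot and the scene stay as the last step left them, time stands still between calls to the robot, and variables do not carry over. Pictures are saved under pics/ and viewed, at most 14 in all, crops included, and the job is handed in when it is done.

Besides the shell and the picture viewer there is one more tool, called by a JSON object that holds its "api" and its "payload", one argument or row to a line. servo_tool: Moves the arm, as the interface text tells. Shifts and turns lie within -1 to 1; 1 stands for 0.2 m of shift or 360 degrees of turn. Its arguments: {"type":"object","properties":{"rotation":{"type":"array","items":{"type":"array","items":{"type":"number","minimum":-1,"maximum":1}}},"slide":{"type":"array","items":{"type":"array","items":{"type":"number","minimum":-1,"maximum":1}}},"grip":{"type":"array","items":{"type":"number"}}},"required":["rotation","slide","grip"]}

```bash
ls; mkdir -p pics
cat > h.py <<'E'
import numpy as np, cv2, pickle
from bench import read_state, get_image, job_done
from scipy.spatial.transform import Rotation as R
def grab(name):
    s=read_state(); g=get_image(name); g['state']=s
    if name=='wrist':
        T=np.eye(4); T[:3,:3]=R.from_quat(s['ee_rot']).as_matrix(); T[:3,3]=s['position']
        g['cw']=T@np.array(g['hand_eye'])
    else:
        T=np.eye(4); T[:3,:3]=cv2.Rodrigues(np.array(g['rvec'],float))[0]; T[:3,3]=np.ravel(g['tvec'])
        g['cw']=np.linalg.inv(T)
    pickle.dump(g,open(f'/tmp/{name}.pkl','wb')); return g
def load(name): return pickle.load(open(f'/tmp/{name}.pkl','rb'))
def save(g,fn,box=None,scale=1):
    im=g['image'][...,::-1]
    if box: im=im[box[1]:box[3],box[0]:box[2]]
    cv2.imwrite('pics/'+fn,cv2.resize(im,None,fx=scale,fy=scale,interpolation=cv2.INTER_CUBIC))
def rays(g,uv):
    K=np.array(g['camera_matrix'],float); d=np.array([g['k1'],0,0,0,0],float)
    p=cv2.undistortPoints(np.array(uv,float).reshape(-1,1,2),K,d).reshape(-1,2)
    return np.c_[p,np.ones(len(p))]
def atz(g,uv,z):   # pixel -> world at height z
    d=rays(g,uv)@g['cw'][:3,:3].T; o=g['cw'][:3,3]
    return o+d*((np.atleast_1d(z)-o[2])/d[:,2])[:,None]
def cloud(g):      # HxWx3 world points
    v,u=np.mgrid[:480,:640]; r=rays(g,np.stack([u,v],-1).reshape(-1,2))
    P=r*g['depth'].reshape(-1,1); return (P@g['cw'][:3,:3].T+g['cw'][:3,3]).reshape(480,640,3)
E
python3 - <<'E'
from h import *
for n in('scene','top'): g=grab(n); save(g,n+'1.png'); print(n,g['cw'].round(2),g['depth'].mean(),(g['depth']==0).mean())
print(read_state())
E
```

```text
pics
scene [[ 1.10000e-01  8.70000e-01 -4.90000e-01  1.06114e+03]
 [ 9.90000e-01 -9.00000e-02  6.00000e-02 -1.74810e+02]
 [ 1.00000e-02 -4.90000e-01 -8.70000e-01  1.03924e+03]
 [ 0.00000e+00  0.00000e+00  0.00000e+00  1.00000e+00]] 1365.3127 0.0040234375
top [[-1.0000e-02 -9.8000e-01  2.2000e-01  1.4190e+02]
 [-1.0000e+00  1.0000e-02 -0.0000e+00 -1.0302e+02]
 [ 0.0000e+00 -2.2000e-01 -9.8000e-01  1.8617e+03]
 [ 0.0000e+00  0.0000e+00  0.0000e+00  1.0000e+00]] 2161.5027 0.0040885416666666665
{'clock': 0.1, 'joints': array([ 1.43959602e+00,  3.85523292e-01,  6.78327979e-03, -4.42244221e-04,
       -1.19398440e+00, -2.58617143e-01]), 'joint_vel': array([ 3.76710009e-04, -2.03962131e-03,  3.35923411e-03,  3.78049349e-04,
       -6.64660446e-05, -1.04749524e-03]), 'joint_efforts': array([ 4.00524714e-04, -3.93319809e+01,  1.88928187e+01,  4.19789180e+00,
       -2.61488509e-03,  4.88320424e-06]), 'position': array([237.28835967, 577.65630342, 230.31168157]), 'ee_rot': array([ 9.81049075e-01, -1.93756911e-01, -1.43737151e-04,  9.75171771e-04]), 'contact_force': array([-0.16397578, -0.1143084 , -0.52325321]), 'wrist_torque': array([ 0.00812628,  0.00161469, -0.05234986]), 'grasp_force': 0.0, 'gripper_width': 85.03178337501794}
```

View pics/scene1.png

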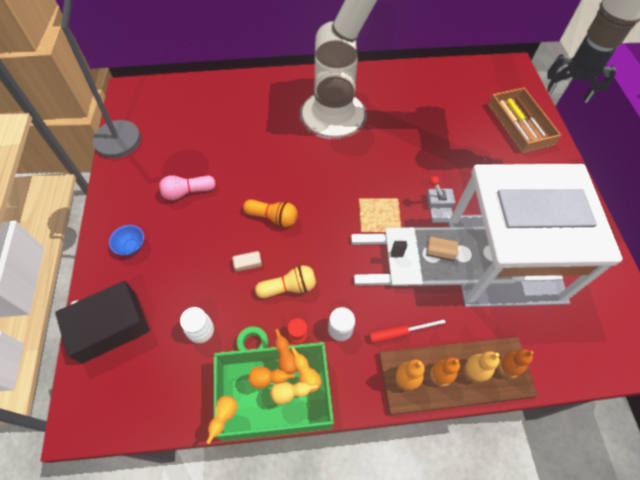

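View pics/top1.png

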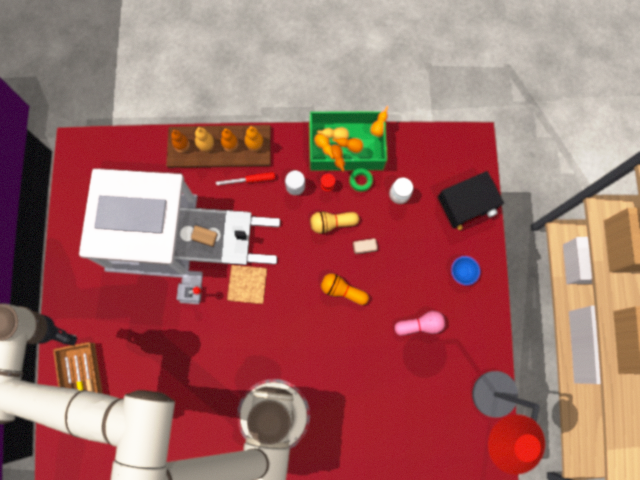

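The scene image shows two gourds on the bench: orange at about (270,212) and straw at (287,283). The block on the tray is at (443,247), the handle at (400,248), the mat at (380,214) and the red switch ball at (435,181). I see no brown gourd. The other gourds are look-alikes, standing on a board, lying in a green box, plus a pink one.

Run:
```python
from h import *
g=load('scene'); save(g,'s2.png',(230,160,490,330),3)
print(atz(g,[(361,199),(399,199),(401,231),(360,231)],4).round(0).tolist())
```

```text
[[347.0, 38.0, 4.0], [357.0, 146.0, 4.0], [463.0, 131.0, 4.0], [452.0, 19.0, 4.0]]
```

View pics/s2.png

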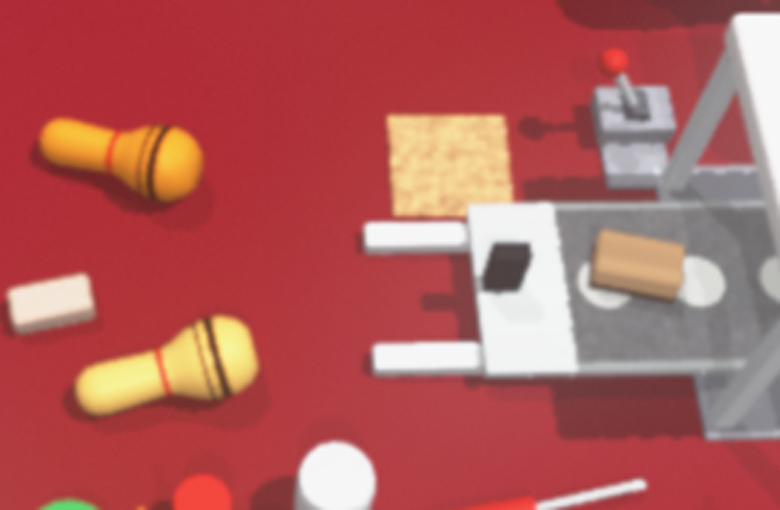

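The enlarged crop shows both gourds with their bellies to the right (+y) and necks to the left. The handle top is at about (508,252) in the crop, the block at (638,265) and the switch ball at (614,60).

Run:
```python
from h import *
g=load('scene'); o=lambda l:[(230+u/3,160+v/3) for u,v in l]
print('tray corners/edges',atz(g,o([(470,205),(720,205),(485,375),(725,366),(555,205),(577,372)]),30).round(0).tolist())
print('handle top',atz(g,o([(500,241),(532,243),(520,263),(487,262)]),92).round(0).tolist())
print('blocktop',atz(g,o([(600,229),(686,245),(680,281),(594,268)]),62).round(0).tolist())
print('ball',atz(g,o([(614,60)]),98).round(0))
for n,box in(('scene',(230,160,490,330)),('top',(300,200,380,310))):
  g=load(n); P=cloud(g); im=g['image'].astype(int); hsv=cv2.cvtColor(g['image'],cv2.COLOR_RGB2HSV)
  m=np.zeros((480,640),bool); m[box[1]:box[3],box[0]:box[2]]=1
  for nm,(x0,x1,y0,y1) in dict(a=(350,480,-290,-90),b=(480,620,-290,-60)).items():
    q=P[m&(P[...,2]>15)&(P[...,2]<90)&(hsv[...,0]>9)&(hsv[...,0]<35)&(hsv[...,1]>80)]
    q=q[(q[:,0]>x0)&(q[:,0]<x1)&(q[:,1]>y0)&(q[:,1]<y1)]
    c=q[:,:2].mean(0); d=np.linalg.svd(q[:,:2]-c,full_matrices=False)[2][0]; d*=np.sign(d[1])
    t=(q[:,:2]-c)@d; print(n,nm,len(q),c.round(),d.round(3),np.percentile(t,[0,1,99,100]).round(),'ends',(c+d*np.percentile(t,.5)).round(),(c+d*np.percentile(t,99.5)).round(), q[:,2].max().round())
    n2=np.array([-d[1],d[0]]); w=(q[:,:2]-c)@n2; print('  side', [ (int(k),w[(t>k-5)&(t<k+5)].min().round(),w[(t>k-5)&(t<k+5)].max().round()) for k in (-50,-25,0,25,45)])
```

```text
tray corners/edges [[466.0, 86.0, 30.0], [489.0, 311.0, 30.0], [631.0, 69.0, 30.0], [644.0, 272.0, 30.0], [474.0, 162.0, 30.0], [636.0, 146.0, 30.0]]
handle top [[540.0, 89.0, 92.0], [544.0, 115.0, 92.0], [562.0, 101.0, 92.0], [558.0, 74.0, 92.0]]
blocktop [[520.0, 185.0, 62.0], [543.0, 255.0, 62.0], [577.0, 241.0, 62.0], [557.0, 171.0, 62.0]]
ball [[369. 225.  98.]]
scene a 850 [ 395. -212.] [0.424 0.906] [-86. -83.  58.  59.] ends [ 359. -288.] [ 419. -159.] 71.0
  side [(-50, np.float64(-13.0), np.float64(25.0)), (-25, np.float64(-11.0), np.float64(22.0)), (0, np.float64(-18.0), np.float64(25.0)), (25, np.float64(-24.0), np.float64(37.0)), (45, np.float64(-22.0), np.float64(36.0))]
scene b 907 [ 603. -186.] [-0.091  0.996] [-84. -82.  62.  65.] ends [ 610. -268.] [ 597. -123.] 71.0
  side [(-50, np.float64(-12.0), np.float64(19.0)), (-25, np.float64(-15.0), np.float64(18.0)), (0, np.float64(-18.0), np.float64(26.0)), (25, np.float64(-19.0), np.float64(32.0)), (45, np.float64(-21.0), np.float64(32.0))]
top a 671 [ 383. -209.] [0.35  0.937] [-87. -81.  59.  62.] ends [ 354. -287.] [ 404. -152.] 78.0
  side [(-50, np.float64(-16.0), np.float64(18.0)), (-25, np.float64(-17.0), np.float64(18.0)), (0, np.float64(-27.0), np.float64(23.0)), (25, np.float64(-32.0), np.float64(29.0)), (45, np.float64(-32.0), np.float64(27.0))]
top b 675 [ 594. -186.] [-0.146  0.989] [-87. -81.  63.  65.] ends [ 606. -269.] [ 584. -122.] 72.0
  side [(-50, np.float64(-19.0), np.float64(17.0)), (-25, np.float64(-18.0), np.float64(13.0)), (0, np.float64(-26.0), np.float64(18.0)), (25, np.float64(-28.0), np.float64(27.0)), (45, np.float64(-32.0), np.float64(26.0))]
```

{"api": "servo_tool", "payload": {
  "rotation": [
    [0,0,-0.025],
    [0,0,-0.05],
    [0,0,-0.075],
    [0,0,-0.1],
    [0,0,-0.1]
  ],
  "slide": [
    [0,-0.1,0.3],
    [0,-0.35,0.6],
    [0,-0.65,0.8],
    [0,-0.9,0.8],
    [0,-1,0.8]
  ],
  "grip": [1,1,1,1,1]
}}

```text
clock: 0.72
position: [237.4, 375.7, 393.1]
ee_rot: [0.873, -0.488, -0.001, -0.002]
contact_force: [1.2, 0.3, 0.7]
gripper_width: 85.2
grasp_force: 0.0
```

{"api": "servo_tool", "payload": {
  "rotation": [
    [0,0,-0.025],
    [0,0,-0.05],
    [0,0,-0.075],
    [0,0,-0.1],
    [0,0,-0.103]
  ],
  "slide": [
    [0.2,-0.2,0],
    [0.4,-0.45,0],
    [0.6,-0.7,0],
    [0.75,-0.95,0],
    [0.8,-1,0]
  ],
  "grip": [1,1,1,1,1]
}}

```text
clock: 1.35
position: [398.3, 175.3, 391.1]
ee_rot: [-0.671, 0.742, 0.0, -0.0]
contact_force: [-0.2, -0.4, -0.6]
gripper_width: 85.9
grasp_force: 0.0
```

{"api": "servo_tool", "payload": {
  "rotation": [
    [0,0,0],
    [0,0,0],
    [0,0,0],
    [0,0,0],
    [0,0,0],
    [0,0,0]
  ],
  "slide": [
    [0.2,-0.15,-0.2],
    [0.4,-0.3,-0.4],
    [0.6,-0.4,-0.65],
    [0.75,-0.42,-0.85],
    [0.77,-0.42,-0.95],
    [0.77,-0.42,-0.95]
  ],
  "grip": [1,1,1,1,1,1]
}}

```text
clock: 2.1
position: [550.6, 94.1, 198.7]
ee_rot: [-0.673, 0.74, 0.001, -0.003]
contact_force: [-0.5, -0.2, 1.4]
gripper_width: 85.2
grasp_force: 0.0
```

Run:
```python
from h import *
g=grab('wrist'); save(g,'w1.png'); s=g['state']; print(s['clock'],s['position'].round(1),s['joints'].round(2),g['cw'].round(2))
```

```text
2.1 [550.6  94.1 198.7] [ 0.46  0.3  -0.2  -0.   -1.07 -0.55] [[-1.0000e+00  9.0000e-02  2.0000e-02  5.4412e+02]
 [ 9.0000e-02  9.6000e-01  2.7000e-01  2.4890e+01]
 [ 1.0000e-02  2.7000e-01 -9.6000e-01  3.4099e+02]
 [ 0.0000e+00  0.0000e+00  0.0000e+00  1.0000e+00]]
```

View pics/w1.png

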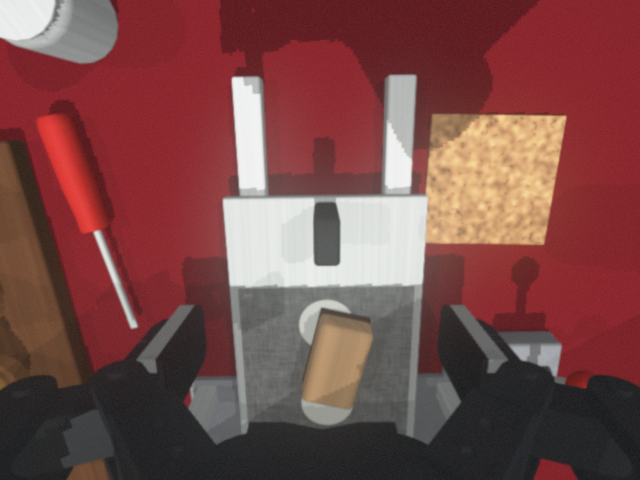

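The wrist view shows the handle at (326,233), the block at (338,360), mat corners at (432,114), (565,116), (545,245) and (427,243), and the tray's outer edge from (223,197) to (428,195).

Run:
```python
from h import *
g=load('wrist'); P=cloud(g)
m=(P[...,2]>82)&(P[...,2]<105); m[:190]=0;m[275:]=0;m[:,:295]=0;m[:,360:]=0
q=P[m]; print('handle',len(q),q.mean(0).round(1),np.percentile(q,[2,98],axis=0).round(1))
e=atz(g,[(223,197),(428,195),(230,287),(424,285)],30);print(e.round(1))
m=(P[...,2]>54)&(P[...,2]<75); m[:295]=0;m[420:]=0;m[:,:290]=0;m[:,385:]=0
q=P[m][:,:2].astype(np.float32); r=cv2.minAreaRect(q); print('block',r,q.mean(0))
print('mat',atz(g,[(432,114),(565,116),(545,245),(427,243)],4).mean(0),atz(g,[(432,114),(565,116),(545,245),(427,243)],4).round())
```

```text
handle 1339 [546.3  95.3  90.9] [[537.6  79.9  84.9]
 [555.  112.4  92.7]]
[[625.4  69.6  30. ]
 [462.9  83.2  30. ]
 [631.8 146.2  30. ]
 [467.7 160.   30. ]]
block ((547.8484497070312, 212.64520263671875), (74.90933990478516, 44.22154235839844), 71.4912109375) [547.832   209.59511]
mat [401.45484164  82.35333248   4.        ] [[452.  22.   4.]
 [344.  34.   4.]
 [353. 143.   4.]
 [458. 131.   4.]]
```

{"api": "servo_tool", "payload": {
  "rotation": [
    [0,0,0],
    [0,0,0],
    [0,0,0],
    [0,0,0],
    [0,0,0],
    [0,0,0],
    [0,0,0],
    [0,0,0]
  ],
  "slide": [
    [-0.025,0.005,-0.2],
    [-0.025,0.005,-0.45],
    [-0.025,0.005,-0.65],
    [-0.025,0.005,-0.72],
    [-0.025,0.005,-0.72],
    [-0.025,0.005,-0.72],
    [-0.025,0.005,-0.72],
    [-0.025,0.005,-0.72]
  ],
  "grip": [1,1,1,1,-1,-1,-1,-1]
}}

```text
clock: 3.15
position: [547.0, 95.3, 58.7]
ee_rot: [-0.673, 0.739, -0.0, 0.001]
contact_force: [-0.7, 1.7, 2.9]
gripper_width: 17.5
grasp_force: 58.8
```

{"api": "servo_tool", "payload": {
  "rotation": [
    [0,0,0],
    [0,0,0],
    [0,0,0],
    [0,0,0],
    [0,0,0],
    [0,0,0],
    [0,0,0],
    [0,0,0]
  ],
  "slide": [
    [0,0,0],
    [0,0,0],
    [-0.002,-0.02,0],
    [-0.005,-0.06,0],
    [-0.01,-0.12,0],
    [-0.016,-0.18,0],
    [-0.02,-0.24,0],
    [-0.025,-0.3,0]
  ],
  "grip": [-1,-1,-1,-1,-1,-1,-1,-1]
}}

```text
clock: 4.15
position: [542.0, 35.5, 58.6]
ee_rot: [-0.674, 0.739, -0.0, 0.001]
contact_force: [-1.7, 3.3, 5.1]
gripper_width: 17.0
grasp_force: 59.3
```

{"api": "servo_tool", "payload": {
  "rotation": [
    [0,0,0],
    [0,0,0],
    [0,0,0],
    [0,0,0],
    [0,0,0],
    [0,0,0],
    [0,0,0]
  ],
  "slide": [
    [-0.005,-0.06,0],
    [-0.01,-0.12,0],
    [-0.016,-0.18,0],
    [-0.02,-0.23,0],
    [-0.023,-0.27,0],
    [-0.026,-0.3,0],
    [-0.028,-0.33,0]
  ],
  "grip": [-1,-1,-1,-1,-1,-1,-1]
}}

```text
clock: 5.03
position: [536.5, -30.6, 58.6]
ee_rot: [-0.674, 0.739, -0.0, 0.001]
contact_force: [-3.0, 2.4, 5.5]
gripper_width: 17.2
grasp_force: 59.3
```

{"api": "servo_tool", "payload": {
  "rotation": [
    [0,0,0],
    [0,0,0],
    [0,0,0],
    [0,0,0]
  ],
  "slide": [
    [-0.002,-0.025,0],
    [-0.004,-0.05,0],
    [-0.006,-0.075,0],
    [-0.006,-0.075,0]
  ],
  "grip": [-1,-1,-1,-1]
}}

```text
clock: 5.52
position: [536.0, -38.4, 58.6]
ee_rot: [-0.674, 0.739, 0.001, 0.005]
contact_force: [-7.2, 35.8, 9.2]
gripper_width: 17.4
grasp_force: 59.8
```

{"api": "servo_tool", "payload": {
  "rotation": [
    [0,0,0],
    [0,0,0],
    [0,0,0],
    [0,0,0],
    [0,0,-0.018],
    [0,0,-0.036],
    [0,0,-0.036],
    [0,0,-0.036]
  ],
  "slide": [
    [0,0.03,0],
    [0,0.04,0],
    [0,0.04,0.1],
    [0,0.04,0.35],
    [0,0.2,0.6],
    [0,0.45,0.7],
    [0,0.6,0.7],
    [0.01,0.62,0.7]
  ],
  "grip": [1,1,1,1,1,1,1,1]
}}

```text
clock: 6.52
position: [536.6, 78.8, 197.4]
ee_rot: [-0.586, 0.811, -0.0, 0.0]
contact_force: [-0.6, 0.3, -0.9]
gripper_width: 85.1
grasp_force: 0.0
```

```bash
cat > blk.py <<'E'
from h import *
g=grab('wrist'); P=cloud(g); h=cv2.cvtColor(g['image'],cv2.COLOR_RGB2HSV)
m=(P[...,2]>55)&(P[...,2]<75)&(h[...,0]>5)&(h[...,0]<25)&(h[...,1]>60)
n,l,st,_=cv2.connectedComponentsWithStats(m.astype(np.uint8)); k=1+st[1:,4].argmax()
q=P[l==k][:,:2].astype(np.float32); r=cv2.minAreaRect(q); print('block',r,len(q),P[l==k][:,2].mean()); s=g['state'];print(s['clock'],s['position'].round(1),s['ee_rot'].round(3))
m=(P[...,2]>82)&(P[...,2]<98)&(g['image'].max(-1)<90); m[:,:200]=0;m[:,440:]=0;m[300:]=0
q=P[m]; print('handle',len(q),q.mean(0).round(1) if len(q) else 0)
E
python3 blk.py
```

```text
block ((536.7598266601562, 79.20057678222656), (73.04974365234375, 43.90676498413086), 71.18009948730469) 5713 61.102676122164915
6.525 [536.6  78.8 197.4] [-0.586  0.811 -0.     0.   ]
handle 1942 [534.7 -35.7  90.9]
```

{"api": "servo_tool", "payload": {
  "rotation": [
    [0,0,0],
    [0,0,0],
    [0,0,0],
    [0,0,0],
    [0,0,0],
    [0,0,0],
    [0,0,0],
    [0,0,0]
  ],
  "slide": [
    [0,0,-0.25],
    [0,0,-0.5],
    [0,0,-0.72],
    [0,0,-0.82],
    [0,0,-0.82],
    [0,0,-0.82],
    [0,0,-0.82],
    [0,0,-0.82]
  ],
  "grip": [1,1,1,1,-1,-1,-1,-1]
}}

```text
clock: 7.58
position: [537.6, 78.2, 34.7]
ee_rot: [-0.585, 0.811, -0.0, 0.001]
contact_force: [-0.1, -1.8, 3.1]
gripper_width: 43.3
grasp_force: 62.2
```

{"api": "servo_tool", "payload": {
  "rotation": [
    [0,0,0],
    [0,0,0],
    [0,0,0],
    [0,0,0],
    [0,0,0],
    [0,0,0],
    [0,0,0],
    [0,0,0]
  ],
  "slide": [
    [0,0,0.1],
    [0,0,0.3],
    [-0.1,0,0.4],
    [-0.3,0.015,0.4],
    [-0.5,0.015,0.4],
    [-0.65,0.015,0.4],
    [-0.685,0.015,0.4],
    [-0.685,0.015,0.4]
  ],
  "grip": [-1,-1,-1,-1,-1,-1,-1,-1]
}}

```text
clock: 8.57
position: [400.1, 81.5, 113.8]
ee_rot: [-0.585, 0.811, -0.0, 0.001]
contact_force: [0.5, 0.3, -1.9]
gripper_width: 43.3
grasp_force: 61.6
```

{"api": "servo_tool", "payload": {
  "rotation": [
    [0,0,0],
    [0,0,0],
    [0,0,0],
    [0,0,0],
    [0,0,0],
    [0,0,0],
    [0,0,0],
    [0,0,0]
  ],
  "slide": [
    [0,0,-0.2],
    [0,0,-0.4],
    [0,0,-0.49],
    [0,0,-0.525],
    [0,0,-0.53],
    [0,0,-0.53],
    [0,0,-0.53],
    [0,0,-0.53]
  ],
  "grip": [-1,-1,-1,-1,-1,0.4,0.4,0.4]
}}

```text
clock: 9.57
position: [400.2, 81.4, 7.4]
ee_rot: [-0.585, 0.811, -0.0, 0.0]
contact_force: [0.2, -0.1, -0.5]
gripper_width: 59.6
grasp_force: 0.0
```

{"api": "servo_tool", "payload": {
  "rotation": [
    [0,0,0],
    [0,0,0],
    [0,0,0.03],
    [0,0,0.06],
    [0,0,0.06],
    [0,0,0.06]
  ],
  "slide": [
    [0,0,0.1],
    [0,0,0.3],
    [0,-0.1,0.6],
    [0,-0.3,0.85],
    [0,-0.4,0.95],
    [0,-0.4,0.95]
  ],
  "grip": [0.4,0.4,1,1,1,1]
}}

```text
clock: 10.32
position: [400.6, 0.6, 199.0]
ee_rot: [0.726, -0.688, 0.001, -0.002]
contact_force: [0.4, 0.3, -0.9]
gripper_width: 85.3
grasp_force: 0.0
```

```bash
sed -i 's/>55)&(P\[...,2\]<75)/>ZL)\&(P[...,2]<ZL+20)/; 2i import sys; ZL=float(sys.argv[1]) if len(sys.argv)>1 else 55' blk.py; python3 blk.py 28
```

```text
block ((382.559814453125, 45.74582290649414), (73.30773162841797, 44.19476318359375), 71.1571044921875) 4404 35.02365394512073
10.325 [400.6   0.6 199. ] [ 0.726 -0.688  0.001 -0.002]
handle 0 0
```

```bash
python3 blk.py 26; python3 -c "
from h import *
save(load('wrist'),'w2.png')"
```

```text
block ((382.58837890625, 45.76814270019531), (73.48405456542969, 44.48114776611328), 70.95885467529297) 4497 34.91464160812211
10.375 [399.7   0.9 197.6] [ 0.726 -0.688  0.    -0.001]
handle 0 0
```

View pics/w2.png

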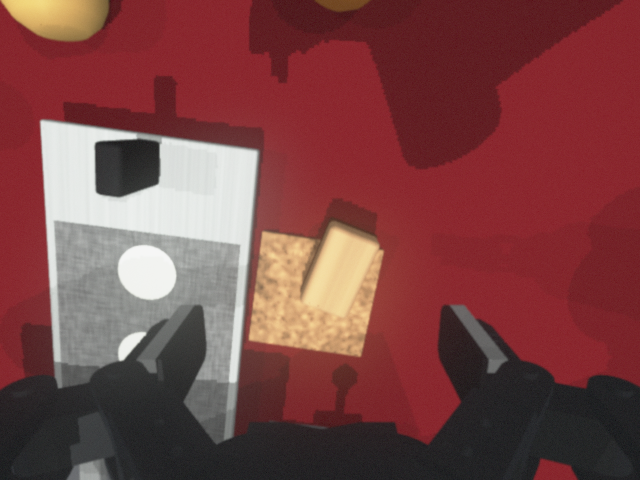

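The view shows the block at about (341,268), offset from the mat's centre, so the knock has happened. I'll move it back.

{"api": "servo_tool", "payload": {
  "rotation": [
    [0,0,-0.03],
    [0,0,-0.061],
    [0,0,-0.061],
    [0,0,-0.061],
    [0,0,-0.061],
    [0,0,-0.061],
    [0,0,-0.061],
    [0,0,-0.061]
  ],
  "slide": [
    [-0.04,0.1,-0.1],
    [-0.085,0.225,-0.4],
    [-0.085,0.225,-0.65],
    [-0.085,0.225,-0.85],
    [-0.085,0.225,-0.94],
    [-0.085,0.225,-0.95],
    [-0.085,0.225,-0.95],
    [-0.085,0.225,-0.95]
  ],
  "grip": [0.6,0.6,0.6,0.6,0.6,-1,-1,-1]
}}

```text
clock: 11.42
position: [382.9, 46.4, 7.8]
ee_rot: [-0.583, 0.813, -0.0, 0.001]
contact_force: [0.0, 0.8, -1.6]
gripper_width: 43.6
grasp_force: 61.2
```

{"api": "servo_tool", "payload": {
  "rotation": [
    [0,0,0],
    [0,0,0],
    [0,0,0],
    [0,0,0],
    [0,0,0],
    [0,0,0],
    [0,0,0],
    [0,0,0]
  ],
  "slide": [
    [0,0,0.05],
    [0.04,0.09,0.07],
    [0.09,0.18,0.07],
    [0.09,0.18,0.04],
    [0.09,0.18,0.005],
    [0.09,0.18,0],
    [0.09,0.18,0],
    [0.09,0.18,0]
  ],
  "grip": [-1,-1,-1,-1,-1,-1,0.4,0.4]
}}

```text
clock: 12.42
position: [400.8, 82.0, 7.5]
ee_rot: [-0.583, 0.813, -0.0, 0.0]
contact_force: [-0.2, -1.0, -0.5]
gripper_width: 59.6
grasp_force: 0.0
```

{"api": "servo_tool", "payload": {
  "rotation": [
    [0,0,0],
    [0,0,0],
    [0,0,0.03],
    [0,0,0.06],
    [0,0,0.06],
    [0,0,0.06]
  ],
  "slide": [
    [0,0,0],
    [0,0,0.15],
    [0,-0.1,0.5],
    [0,-0.3,0.8],
    [0,-0.5,0.95],
    [0,-0.5,0.95]
  ],
  "grip": [0.4,0.4,0.4,1,1,1]
}}

```text
clock: 13.18
position: [401.9, -19.3, 200.7]
ee_rot: [0.723, -0.69, 0.002, -0.004]
contact_force: [-0.3, 1.1, -1.0]
gripper_width: 85.5
grasp_force: 0.0
```

```bash
python3 blk.py 26
```

```text
block ((398.92242431640625, 81.40188598632812), (73.92951965332031, 44.37051773071289), 71.70478820800781) 3934 34.7775430776762
13.175 [401.9 -19.3 200.7] [ 0.723 -0.69   0.002 -0.004]
handle 0 0
```

{"api": "servo_tool", "payload": {
  "rotation": [
    [0,0,0],
    [0,0,0],
    [0,0,0],
    [0,0,0],
    [0,0,0],
    [0,0,0]
  ],
  "slide": [
    [0.1,-0.2,0.2],
    [0.2,-0.5,0.4],
    [0.35,-0.8,0.6],
    [0.45,-0.95,0.8],
    [0.45,-1,0.8],
    [0.45,-1,0.8]
  ],
  "grip": [1,1,1,1,1,1]
}}

```text
clock: 13.98
position: [491.4, -218.2, 355.7]
ee_rot: [0.724, -0.69, -0.001, 0.0]
contact_force: [-0.2, 0.0, -0.3]
gripper_width: 85.2
grasp_force: 0.0
```

Run:
```python
from h import *
g=grab('wrist'); save(g,'w3.png'); s=g['state']; print(s['clock'],s['position'].round(1),s['ee_rot'].round(3))
```

```text
13.975 [ 491.4 -218.2  355.7] [ 0.724 -0.69  -0.001  0.   ]
```

View pics/w3.png

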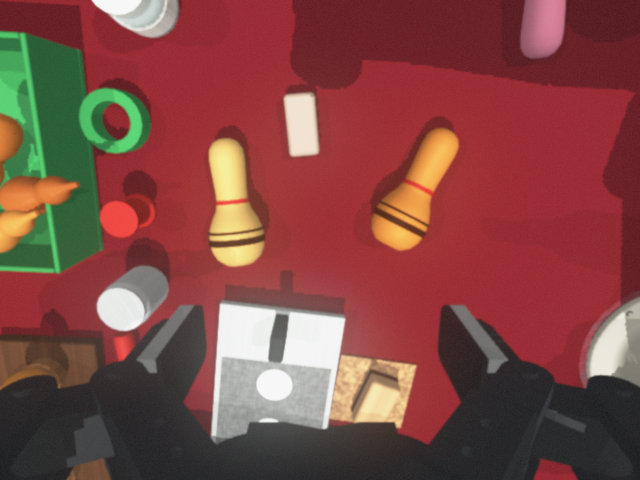

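The view shows the straw gourd from tip (226,140) to base (237,264), and the orange one from tip (447,133) to base (398,248). The pumice lies between their necks at (302,124).

```bash
cat > gf.py <<'E'
from h import *
from scipy.optimize import least_squares
S=[0,8,26,38,55,70,105,125,138,146,150]; RR=[17,26,33,33,25,18.5,20,20.5,20.5,13,0]
def fit(P,base,yaw,tilt=-7,z=36,free=False):
    # base xyz, yaw/tilt deg of axis (base->tip)
    def res(p):
        y,t=np.radians(p[3:5]); a=np.array([np.cos(y)*np.cos(t),np.sin(y)*np.cos(t),np.sin(t)])
        v=P-p[:3]; s=v@a; r=np.linalg.norm(v-s[:,None]*a,axis=1)
        e=r-np.interp(s,S,RR); e=np.where(s>150,np.hypot(r,s-150),e); return np.where(s<0,np.hypot(np.maximum(r-17,0),s),e)
    o=least_squares(res,[*base,z,yaw,tilt],loss='soft_l1',f_scale=2)
    return o.x,np.abs(o.fun).mean()
E
python3 - <<'E'
from gf import *
g=load('wrist'); P=cloud(g); h=cv2.cvtColor(g['image'],cv2.COLOR_RGB2HSV)
for n,box,b,y in(('a',(365,120,465,255),(406,-150),-111),('b',(203,132,270,270),(588,-122),-82)):
    m=np.zeros((480,640),bool); m[box[1]:box[3],box[0]:box[2]]=1
    m&=(P[...,2]>14)&(P[...,2]<85)
    q=P[m]; x,e=fit(q,b,y); print(n,len(q),x.round(1),round(e,2))
E
```

```text
a 5061 [ 406.5 -157.5   36.9 -114.3   -7.8] 0.73
b 4985 [ 586.7 -124.3   36.8  -81.5   -7.8] 0.72
```

{"api": "servo_tool", "payload": {
  "rotation": [
    [0.02,0,0],
    [0.05,0,0],
    [0.0556,0,0],
    [0.0556,0,0]
  ],
  "slide": [
    [0,0,0],
    [0,0,0],
    [0,0,0],
    [0,0,0]
  ],
  "grip": [1,1,1,1]
}}

```text
clock: 14.52
position: [490.3, -217.4, 356.0]
ee_rot: [0.713, -0.679, -0.121, -0.125]
contact_force: [1.1, -1.1, -0.2]
gripper_width: 85.4
grasp_force: 0.0
```

```bash
cat > kin.py <<'E'
from h import *
from scipy.optimize import least_squares
rx=lambda a:R.from_euler('x',a); ry=lambda a:R.from_euler('y',a); rz=lambda a:R.from_euler('z',a)
# tool frame at zero: z forward, x right(-y), y = z x x
C=R.from_matrix(np.array([[0,0,1],[-1,0,0],[0,-1,0]],float))
def orient(j,s4): return rz(j[0])*ry(j[1]-j[2])*rx(s4*j[3])*ry(-j[4])*rx(-j[5])*C
def fk(j,p,s4=-1):
    r0,a,b,h0,L,off,e=p
    r=r0+a*np.sin(j[1])+b*np.cos(j[1]-j[2])+e*np.sin(j[1]-j[2]); z=h0+a*np.cos(j[1])-b*np.sin(j[1]-j[2])+e*np.cos(j[1]-j[2])
    w=rz(j[0]).apply([r,-off,z]); Rt=orient(j,s4); return w+L*Rt.as_matrix()[:,2],Rt
E
python3 - <<'E'
from kin import *
g0=[load(n)['state'] for n in('top','wrist')]; s=read_state()
S=g0+[s]; pickle.dump(S,open('/tmp/S.pkl','wb'))
for k in S:
    print(k['joints'].round(3),k['position'].round(1),k['ee_rot'].round(3))
    for s4 in(-1,1): print(s4,np.degrees((orient(k['joints'],s4).inv()*R.from_quat(k['ee_rot'])).magnitude()).round(2))
E
```

```text
[ 1.44   0.386  0.007 -0.    -1.194 -0.259] [237.3 577.6 230.3] [ 0.981 -0.194 -0.     0.001]
-1 0.0
1 0.06
[-1.170e-01  1.730e-01  2.100e-02 -1.000e-03 -1.422e+00  1.650e-01] [ 491.4 -218.2  355.7] [ 0.724 -0.69  -0.001  0.   ]
-1 0.0
1 0.07
[-0.315  0.263  0.219 -0.331 -1.638  0.361] [ 490.3 -217.4  356. ] [ 0.713 -0.679 -0.121 -0.125]
-1 0.0
1 37.94
```

```bash
cat >> kin.py <<'E'
def calib():
    S=[(k['joints'],k['position']) for k in pickle.load(open('/tmp/S.pkl','rb'))]+[(np.array([.46,.3,-.2,0,-1.07,-.55]),np.array([550.6,94.1,198.7]))]
    w=[1]*(len(S)-1)+[.1]; p0=np.array([0,400,400,350,250,160,0.])
    f=lambda p:np.r_[np.concatenate([(fk(j,p)[0]-x)*k for (j,x),k in zip(S,w)]),(p-p0)*2e-3]
    o=least_squares(f,p0); return o.x,f(o.x)[:-7]
P,rs=calib()
LO=np.array([-3.14,-1.21,-1.07,-3.16,-2.99,-3.1]);HI=np.array([3.14,2.06,1.41,2.05,-.16,3.1])
def ik(pos,Rt,n=40,seed=0,x0=None):
    rng=np.random.default_rng(seed); out=[]
    def f(j):
        p,r=fk(j,P); return np.r_[(p-pos)/100,(Rt.inv()*r).as_rotvec()]
    for i in range(1 if x0 is not None else n):
        s=x0 if x0 is not None else np.r_[rng.uniform(-1,1.3),rng.uniform(-.5,1),rng.uniform(-1,1),rng.uniform(-3,2),rng.uniform(-2.5,-.3),rng.uniform(-3,3)]
        o=least_squares(f,np.clip(s,LO+.001,HI-.001),bounds=(LO,HI))
        if o.cost<1e-6 and not any(np.abs(o.x-q).max()<.05 for q in out): out.append(o.x)
    return out
def pose(g,h,el,cam):  # tool pointing azimuth h deg, el deg below horizontal; cam +1: camera(x) toward upper side, -1 lower
    z=np.array([np.cos(np.radians(h))*np.cos(np.radians(el)),np.sin(np.radians(h))*np.cos(np.radians(el)),-np.sin(np.radians(el))])
    y=np.cross([0,0,1],z); y/=np.linalg.norm(y); x=np.cross(y,z)  # x upper? 
    if x[2]*cam<0: x,y=-x,-y
    return R.from_matrix(np.c_[x,y,z]), np.array(g)+20*z
E
python3 - <<'E'
from kin import *
np.set_printoptions(suppress=True,precision=2,linewidth=150)
print(P.round(1),rs.round(1))
# lying: tool z azimuth = d+180, elevation below horiz 90-35=55 
for nm,g,d in(('b',(597,-193,28),-81.5),('a',(378,-221,28),-114.3)):
  for cam in(1,-1):   # final cam up -> lying camera on +d side = lower side
    Rt,p=pose(g,d+180,55,-cam)   # lying: x on -d(upper? ) 
    print(nm,'lying finalcam',cam,p,ik(p,Rt))
for y in(50,-50):
  for h in(-20,0,20,40,60,80):
    for cam in(1,-1):
      pos=np.array([550.5,133,102])+y*np.array([.084,.9965,0])
      Rt,p=pose(pos,h,28,cam); print(y,h,cam,ik(p,Rt,20))
E
```

```text
[124.1 606.5 290.7 136.4 315.  158.8 -42.1] [ -0.7   2.4   6.6  -4.6   1.6 -22.2   1.7  -2.7  15.4   0.2   0.3   2.6]
b lying finalcam 1 [ 595.3  -181.65   11.62] [array([-0.3 ,  0.85, -0.15, -0.67, -0.98,  0.95])]
b lying finalcam -1 [ 595.3  -181.65   11.62] [array([-0.3 ,  0.85, -0.15, -0.67, -0.98, -2.19])]
a lying finalcam 1 [ 382.72 -210.54   11.62] [array([-0.55,  0.85, -1.  , -1.84, -0.63,  2.05])]
a lying finalcam -1 [ 382.72 -210.54   11.62] [array([-0.55,  0.85, -1.  , -1.84, -0.63, -1.09])]
50 -20 1 []
50 -20 -1 []
50 0 1 []
50 0 -1 []
50 20 1 []
50 20 -1 []
50 40 1 []
50 40 -1 []
50 60 1 []
50 60 -1 []
50 80 1 [array([ 0.17,  0.9 , -0.91, -2.02, -1.18, -1.33])]
50 80 -1 [array([ 0.17,  0.9 , -0.91, -2.02, -1.18,  1.82])]
-50 -20 1 []
-50 -20 -1 []
-50 0 1 []
-50 0 -1 []
-50 20 1 []
-50 20 -1 []
-50 40 1 []
-50 40 -1 []
-50 60 1 []
-50 60 -1 []
-50 80 1 [array([-0.03,  0.88, -0.84, -1.8 , -1.11, -1.4 ])]
-50 80 -1 [array([-0.03,  0.88, -0.84, -1.8 , -1.11,  1.75])]
```

Create rec.py:
```python
import pickle
from bench import read_state
S=pickle.load(open('/tmp/S.pkl','rb')); s=read_state(); S.append(s); pickle.dump(S,open('/tmp/S.pkl','wb'))
print(s['clock'],s['joints'].round(2),s['position'].round(0))
```

```text
(no output)
```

{"api": "servo_tool", "payload": {
  "rotation": [
    [0,-0.02,0],
    [0,-0.04,0],
    [0,-0.06,0],
    [0,-0.08,0],
    [0,-0.08,0],
    [0,-0.08,0]
  ],
  "slide": [
    [0,0.2,0],
    [0,0.4,0],
    [0,0.6,0],
    [0,0.6,0],
    [0,0.6,0],
    [0,0.6,0]
  ],
  "grip": [1,1,1,1,1,1]
}}

```text
clock: 15.28
position: [490.6, -97.4, 357.6]
ee_rot: [0.721, -0.626, 0.061, -0.29]
contact_force: [0.5, -0.8, 0.4]
gripper_width: 85.9
grasp_force: 0.0
```

```bash
python3 rec.py
```

```text
15.275 [-0.16 -0.05 -0.16 -0.49 -1.07  0.45] [491. -97. 358.]
```

{"api": "servo_tool", "payload": {
  "rotation": [
    [0,0,0.02],
    [0,0,0.04],
    [0,0,0.06],
    [0,0,0.08],
    [0,0,0.1],
    [0,0,0.11],
    [0,0,0.11]
  ],
  "slide": [
    [0.1,0,-0.1],
    [0.2,0,-0.25],
    [0.3,0,-0.4],
    [0.4,0,-0.5],
    [0.4,0,-0.5],
    [0.4,0,-0.5],
    [0.4,0,-0.5]
  ],
  "grip": [1,1,1,1,1,1,1]
}}

```text
clock: 16.15
position: [571.8, -98.3, 255.7]
ee_rot: [0.89, -0.346, -0.042, -0.294]
contact_force: [-0.9, -0.3, 1.1]
gripper_width: 85.9
grasp_force: 0.0
```

```bash
python3 rec.py
```

```text
16.15 [-0.24  0.35  0.11 -0.62 -1.38  1.2 ] [572. -98. 256.]
```

{"api": "servo_tool", "payload": {
  "rotation": [
    [0,0,0.02],
    [0,0,0.04],
    [0,0,0.06],
    [0,0,0.08],
    [0,0,0.1],
    [0,0,0.11],
    [0,0,0.11]
  ],
  "slide": [
    [-0.1,0,0.2],
    [-0.3,-0.1,0.4],
    [-0.5,-0.3,0.6],
    [-0.6,-0.5,0.7],
    [-0.6,-0.6,0.7],
    [-0.6,-0.6,0.7],
    [-0.6,-0.6,0.7]
  ],
  "grip": [1,1,1,1,1,1,1]
}}

```text
clock: 17.02
position: [451.1, -217.8, 396.6]
ee_rot: [0.954, -0.024, -0.139, -0.263]
contact_force: [1.2, -0.2, 0.3]
gripper_width: 85.5
grasp_force: 0.0
```

```bash
python3 rec.py
python3 - <<'E'
import numpy as np; np.set_printoptions(suppress=True,precision=1,linewidth=150)
from kin import *
S=pickle.load(open('/tmp/S.pkl','rb'))
def fk2(j,p,v):
    r0,a,b,h0,L,off,e,a2,w1,w2,t1,t2,w3=p
    f=j[1]-j[2]
    Rf=rz(j[0])*ry(f); R4=Rf*rx(-j[3]); R5=R4*ry(-j[4]); R6=R5*rx(-j[5])
    x=rz(j[0]).apply([r0,-off,h0])+(rz(j[0])*ry(j[1])).apply([a2,0,a])+Rf.apply([b,0,e])
    x=x+R4.apply([0,w1,w2])*(v>0)+R5.apply([L,0,w3*(v>0)]); return x
p0=np.array([0,400,400,350,250,160,0,0,0,0,0,0,0.])
for v in(0,1):
    f=lambda p:np.r_[np.concatenate([fk2(k['joints'],p,v)-k['position'] for k in S]),(p-p0)*1e-3]
    o=least_squares(f,p0); print(v,o.x,'\n',f(o.x)[:-13])
E
```

```text
17.025 [-0.39  0.37  0.42 -0.44 -2.06  1.79] [ 451. -218.  397.]
0 [110.9 573.6 316.7 129.2 296.9 147.6 -43.2  -9.1   0.    0.    0.    0.    0. ] 
 [-13.1  -6.2 -20.3  -5.5  12.9 -47.2   0.9   3.1  -6.5  -0.8  -6.6  20.6  10.5 -20.7  53.4  -1.6  -3.    0.1]
1 [   0.   564.9  421.8  160.6  297.7    0.     0.     0.  -159.8   -0.     0.     0.    -0. ] 
 [-0. -0. -0.  0. -0. -0. -0. -0.  0.  0.  0.  0. -0. -0.  0.  0.  0. -0.]
```

The fit is exact, so I have the forward kinematics, including a 160 mm wrist offset. Next I'll plan the reorientation.

```bash
python3 - <<'E'
s=open('kin.py').read()
i=s.index('def fk('); k=s.index('def calib'); m=s.index('LO=')
s=s[:i]+'''P=None
def fk(j,p=None,pts=False):
    R4=rz(j[0])*ry(j[1]-j[2])*rx(-j[3]); R5=R4*ry(-j[4])
    el=np.array([0,0,160.6])+(rz(j[0])*ry(j[1])).apply([0,0,564.9]); w0=el+(rz(j[0])*ry(j[1]-j[2])).apply([421.8,0,0]); w1=w0+R4.apply([0,-159.8,0])
    t=w1+R5.apply([297.7,0,0]); return (el,w0,w1,t) if pts else (t,orient(j,-1))
'''+s[m:]
open('kin.py','w').write(s)
E
cat > q.py <<'E'
from kin import *
np.set_printoptions(suppress=True,precision=2,linewidth=170)
for nm,g,d in(('b',(597,-193,28),-81.5),('a',(378,-221,28),-114.3)):
  for al in (20,35):
    for cam in(1,-1):
      Rt,p=pose(g,d+180,90-al,-cam)
      for j in ik(p,Rt): print(nm,'lying al',al,'fcam',cam,j,'w0,w1',fk(j,pts=True)[1].round(),fk(j,pts=True)[2].round())
for y in(60,-40):
  for h in(-40,-20,0,20,40,60,80,100):
    for el in(13,28):
     for cam in(1,-1):
      pos=np.array([550.5,133,102])+y*np.array([.084,.9965,0])
      Rt,p=pose(pos,h,el,cam)
      for j in ik(p,Rt,20): print(y,'h',h,'el',el,cam,j,fk(j,pts=True)[1].round(),fk(j,pts=True)[2].round())
E
python3 q.py
```

```text
b lying al 20 fcam 1 [-0.22  0.7   0.03 -0.37 -1.07  0.57] w0,w1 [ 678. -149.  335.] [ 611. -287.  289.]
b lying al 20 fcam -1 [-0.22  0.7   0.03 -0.37 -1.07 -2.57] w0,w1 [ 678. -149.  335.] [ 611. -287.  289.]
b lying al 35 fcam 1 [-0.32  0.78  0.19 -0.56 -1.32  0.71] w0,w1 [ 708. -237.  325.] [ 621. -351.  255.]
b lying al 35 fcam -1 [-0.32  0.78  0.19 -0.56 -1.32 -2.44] w0,w1 [ 708. -237.  325.] [ 621. -351.  255.]
a lying al 20 fcam 1 [-0.43  0.44 -0.47 -0.53 -0.74  0.42] w0,w1 [ 455. -209.  339.] [ 339. -308.  289.]
a lying al 20 fcam -1 [-0.43  0.44 -0.47 -0.53 -0.74 -2.72] w0,w1 [ 455. -209.  339.] [ 339. -308.  289.]
a lying al 35 fcam 1 [-0.62  0.52 -0.36 -0.75 -0.97  0.72] w0,w1 [ 449. -319.  325.] [ 312. -366.  255.]
a lying al 35 fcam -1 [-0.62  0.52 -0.36 -0.75 -0.97 -2.43] w0,w1 [ 449. -319.  325.] [ 312. -366.  255.]
60 h -40 el 13 1 [ 0.78  0.7  -0.91  1.67 -1.35 -1.61] [247. 243. 171.] [348. 367. 164.]
60 h -40 el 13 -1 [ 0.78  0.7  -0.91  1.67 -1.35  1.53] [247. 243. 171.] [348. 367. 164.]
60 h -40 el 28 1 [ 0.74  0.57 -0.9   1.65 -1.07 -1.45] [259. 234. 216.] [368.
[... 3775 characters left out ...]
 -171.  266.] [ 500. -173.  164.]
-40 h 80 el 13 -1 [-0.27  0.72 -0.14 -1.35 -1.46  0.86] [ 623. -171.  266.] [ 500. -173.  164.]
-40 h 80 el 28 1 [-0.18  0.59 -0.16 -1.2  -1.25 -2.45] [ 615. -109.  341.] [ 505. -148.  232.]
-40 h 80 el 28 -1 [-0.18  0.59 -0.16 -1.2  -1.25  0.69] [ 615. -109.  341.] [ 505. -148.  232.]
-40 h 100 el 13 1 [-0.18  0.79  0.05 -1.16 -1.67 -2.34] [ 703. -129.  273.] [ 594. -173.  164.]
-40 h 100 el 13 -1 [-0.18  0.79  0.05 -1.16 -1.67  0.8 ] [ 703. -129.  273.] [ 594. -173.  164.]
-40 h 100 el 28 1 [-0.11  0.68  0.01 -1.02 -1.47 -2.43] [682. -74. 339.] [ 590. -148.  232.]
-40 h 100 el 28 -1 [-0.11  0.68  0.01 -1.02 -1.47  0.71] [682. -74. 339.] [ 590. -148.  232.]
```

```bash
cat > plan.py <<'E'
from kin import *
np.set_printoptions(suppress=True,precision=2,linewidth=170)
if __name__=='__main__':
  g=load('top'); W=cloud(g)
  for n,uv in dict(jar=(402,184),tape=(361,172),spool=(328,180),tin=(295,177),pumice=(365,246)).items(): print(n,W[uv[1],uv[0]].round())
  for nm,gp,d,y in(('b',(597,-193,28),-81.5,60),('a',(378,-221,28),-114.3,-40)):
   for h in(40,60,80):
    for cam in(1,-1):
      Rl,pl=pose(gp,d+180,55,-cam); pos=np.array([550.5,133,102])+y*np.array([.084,.9965,0]); Rf,pf=pose(pos,h,28,cam)
      pl=pl+[0,0,150]; pf=pf+[0,0,120]
      rv=(Rf*Rl.inv()).as_rotvec(); j=ik(pl,Rl)[0]; js=[j]; ok=True
      for t in np.linspace(0,1,25)[1:]:
        r=ik(pl+(pf-pl)*t,R.from_rotvec(rv*t)*Rl,x0=js[-1])
        if not r: ok=False;break
        js.append(r[0])
      js=np.array(js); print(nm,h,cam,ok,len(js),'rv',np.degrees(rv).round(),'end',js[-1],'maxstep',np.abs(np.diff(js,axis=0)).max(0),'min',js.min(0),'max',js.max(0))
E
python3 plan.py
```

```text
jar [ 701. -405.   84.]
tape [ 761. -284.   26.]
spool [ 726. -176.   52.]
tin [729. -72.  77.]
pumice [ 517. -289.   28.]
b 40 1 False 23 rv [ -40. -105.   87.] end [ 0.15  0.16 -0.38 -1.35 -0.43  3.03] maxstep [0.04 0.04 0.05 0.14 0.07 0.23] min [-0.32  0.14 -0.39 -1.35 -1.55  0.57] max [ 0.22  0.62  0.29 -0.5  -0.37  3.03]
b 40 -1 True 25 rv [ -40. -105.   87.] end [ 0.09  0.18 -0.39 -1.57 -0.53  0.32] maxstep [0.04 0.04 0.05 0.14 0.07 0.23] min [-0.32  0.14 -0.39 -1.57 -1.55 -2.57] max [ 0.22  0.62  0.29 -0.5  -0.37  0.32]
b 60 1 False 22 rv [ -22. -117.   99.] end [ 0.02  0.24 -0.27 -1.23 -0.81  3.05] maxstep [0.03 0.04 0.05 0.06 0.06 0.15] min [-0.32  0.23 -0.27 -1.23 -1.55  0.57] max [ 0.02  0.62  0.29 -0.54 -0.78  3.05]
b 60 -1 True 25 rv [ -22. -117.   99.] end [ 0.03  0.27 -0.27 -1.36 -0.87  0.33] maxstep [0.03 0.04 0.05 0.06 0.06 0.15] min [-0.32  0.23 -0.28 -1.36 -1.55 -2.57] max [ 0.03  0.62  0.29 -0.54 -0.78  0.33]
b 80 1 False 21 rv [  -2. -126.  110.] end [-0.06  0.35 -0.14 -1.13 -1.13  3.05] maxstep [0.02 0.03 0.05 0.04 0.05 0.13] min [-0.32  0.34 -0.14 -1.13 -1.55  
[... 775 characters left out ...]
5] min [-0.6   0.13 -0.41 -1.27 -1.23  0.46] max [-0.26  0.27 -0.27 -0.64 -0.91  3.08]
a 60 -1 True 25 rv [ -60. -118.  117.] end [-0.17  0.28 -0.26 -1.29 -1.04  0.38] maxstep [0.03 0.02 0.02 0.04 0.04 0.15] min [-0.6   0.13 -0.41 -1.29 -1.23 -2.69] max [-0.17  0.28 -0.26 -0.64 -0.91  0.38]
a 80 1 True 25 rv [  38.  122. -113.] end [-0.16  0.4  -0.1  -1.14 -1.33 -2.7 ] maxstep [0.04 0.01 0.02 0.03 0.03 0.16] min [-0.6   0.27 -0.27 -1.14 -1.47 -2.7 ] max [-0.16  0.41 -0.07 -0.62 -1.23  0.46]
a 80 -1 False 3 rv [  38.  122. -113.] end [-0.51  0.27 -0.26 -0.62 -1.24 -3.01] maxstep [0.04 0.   0.01 0.01 0.01 0.16] min [-0.6   0.27 -0.27 -0.64 -1.24 -3.01] max [-0.51  0.27 -0.26 -0.62 -1.23 -2.69]
```

```bash
cat > go.py <<'E'
from plan import *
G=dict(b=((597,-193,28),-81.5,60),a=((378,-221,28),-114.3,-40)); CAM=-1; H=60
def lying(n,back=0,up=0):
    gp,d,y=G[n]; Rl,p=pose(gp,d+180,55,-CAM); return p-back*Rl.as_matrix()[:,2]+[0,0,up],Rl
def slot(n,up=0,back=0,dz=0,h=None):
    y=G[n][2]; pos=np.array([550.5,133,100])+y*np.array([.084,.9965,0]); Rf,p=pose(pos,h or H,28,CAM)
    return p-back*Rf.as_matrix()[:,2]+[0,0,up],Rf
def show(t,s=None):
    p,Rt=t; s=s or read_state(); rv=np.degrees((Rt*R.from_quat(s['ee_rot']).inv()).as_rotvec())/360
    print('slide',((p-s['position'])/200).round(3),'rot',rv.round(4),'deg',round(np.linalg.norm(rv)*360,1),'mm',np.linalg.norm(p-s['position']).round(),'tgt',p.round(1))
    j=ik(p,Rt,x0=s['joints']); print('  j',j)
    return dict(position=p,ee_rot=Rt.as_quat(),joints=j[0] if j else s['joints'])
E
python3 - <<'E'
from go import *
s=show(lying('b',110,100)); s=show(lying('b',110),s); s=show(lying('b',0),s); print(read_state()['joints'])
E
```

```text
slide [ 0.77 -0.13 -0.97] rot [ 0.05 -0.17  0.23] deg 104.8 mm 249.0 tgt [ 604.6 -244.1  201.7]
  j []
slide [ 0.   0.  -0.5] rot [0. 0. 0.] deg 0.0 mm 100.0 tgt [ 604.6 -244.1  101.7]
  j []
slide [-0.05  0.31 -0.45] rot [0. 0. 0.] deg 0.0 mm 110.0 tgt [ 595.3 -181.7   11.6]
  j []
[-0.39  0.37  0.42 -0.44 -2.06  1.79]
```

```bash
cat >> go.py <<'E'
def fromj(j): p,r=fk(np.array(j)); return p,r
E
python3 - <<'E'
from go import *
j=np.array(ik(*lying('b',110,130),n=20)); print(j)
j=j[0]; a=j.copy(); s=None
for v in (0.6,-0.9,j[5]):
    a[5]=v; s=show(fromj(a),s)
s=show(lying('b',110),s); s=show(lying('b',0),s)
E
```

```text
[[-0.4   0.63  0.49 -0.52 -1.75 -2.61]]
slide [ 0.77 -0.13 -0.82] rot [-0.03  0.09 -0.18] deg 72.4 mm 227.0 tgt [ 604.6 -244.1  231.7]
  j [array([-0.4 ,  0.63,  0.49, -0.52, -1.75,  0.6 ])]
slide [0. 0. 0.] rot [-0.02  0.14 -0.2 ] deg 85.9 mm 0.0 tgt [ 604.6 -244.1  231.7]
  j [array([-0.4 ,  0.63,  0.49, -0.52, -1.75, -0.9 ])]
slide [0. 0. 0.] rot [-0.02  0.15 -0.22] deg 97.7 mm 0.0 tgt [ 604.6 -244.1  231.7]
  j [array([-0.4 ,  0.63,  0.49, -0.52, -1.75, -2.61])]
slide [-0.    0.   -0.65] rot [ 0.  0. -0.] deg 0.0 mm 130.0 tgt [ 604.6 -244.1  101.7]
  j [array([-0.39,  0.74,  0.35, -0.51, -1.53, -2.49])]
slide [-0.05  0.31 -0.45] rot [0. 0. 0.] deg 0.0 mm 110.0 tgt [ 595.3 -181.7   11.6]
  j [array([-0.32,  0.78,  0.19, -0.56, -1.32, -2.44])]
```

```bash
sed -i 's/precision=2/precision=4/' plan.py
```

{"api": "servo_tool", "payload": {
  "rotation": [
    [-0.005,0.015,-0.03],
    [-0.01,0.03,-0.06],
    [-0.015,0.045,-0.09],
    [-0.02,0.06,-0.12],
    [-0.025,0.075,-0.15],
    [-0.03,0.09,-0.18],
    [-0.03,0.09,-0.18],
    [-0.03,0.09,-0.18]
  ],
  "slide": [
    [0.15,0,-0.15],
    [0.3,-0.05,-0.3],
    [0.45,-0.1,-0.45],
    [0.6,-0.13,-0.6],
    [0.77,-0.13,-0.75],
    [0.77,-0.13,-0.82],
    [0.77,-0.13,-0.82],
    [0.77,-0.13,-0.82]
  ],
  "grip": [1,1,1,1,1,1,1,1]
}}

```text
clock: 18.02
position: [604.5, -243.9, 233.8]
ee_rot: [0.741, -0.604, -0.221, -0.194]
contact_force: [-0.1, -0.5, 0.5]
gripper_width: 85.2
grasp_force: 0.0
```

{"api": "servo_tool", "payload": {
  "rotation": [
    [-0.002,0.017,-0.024],
    [-0.005,0.035,-0.05],
    [-0.007,0.053,-0.075],
    [-0.01,0.07,-0.1],
    [-0.012,0.087,-0.125],
    [-0.015,0.105,-0.15],
    [-0.017,0.123,-0.175],
    [-0.02,0.14,-0.2]
  ],
  "slide": [
    [0,0,0],
    [0,0,0],
    [0,0,0],
    [0,0,0],
    [0,0,0],
    [0,0,0],
    [0,0,0],
    [0,0,0]
  ],
  "grip": [1,1,1,1,1,1,1,1]
}}

```text
clock: 19.02
position: [604.8, -243.9, 233.9]
ee_rot: [-0.13, 0.942, 0.309, -0.011]
contact_force: [0.6, 0.6, 0.1]
gripper_width: 85.3
grasp_force: 0.0
```

Run:
```python
from go import *
print(read_state()['joints'])
s=show(lying('b',110,130)); s=show(lying('b',110),s); s=show(lying('b',0),s)
```

```text
[-0.3982  0.6452  0.509  -0.5308 -1.7772 -0.9183]
slide [-0.001 -0.001 -0.011] rot [-0.0269  0.1528 -0.2201] deg 96.9 mm 2.0 tgt [ 604.6 -244.1  231.7]
  j [array([-0.3953,  0.6339,  0.4879, -0.5219, -1.7461, -2.6059])]
slide [ 0.    0.   -0.65] rot [0. 0. 0.] deg 0.0 mm 130.0 tgt [ 604.6 -244.1  101.7]
  j [array([-0.3944,  0.7377,  0.3476, -0.5138, -1.5333, -2.4857])]
slide [-0.047  0.312 -0.451] rot [0. 0. 0.] deg 0.0 mm 110.0 tgt [ 595.3 -181.7   11.6]
  j [array([-0.3225,  0.781 ,  0.1855, -0.5552, -1.3243, -2.4354])]
```

{"api": "servo_tool", "payload": {
  "rotation": [
    [-0.0027,0.0153,-0.022],
    [-0.0054,0.0306,-0.044],
    [-0.0081,0.0458,-0.066],
    [-0.0108,0.0611,-0.088],
    [-0.0135,0.0764,-0.11],
    [-0.0161,0.0917,-0.132],
    [-0.0188,0.107,-0.154],
    [-0.0215,0.1222,-0.1761]
  ],
  "slide": [
    [0,0,0],
    [0,0,0],
    [0,0,0],
    [0,0,0],
    [0,0,0],
    [0,0,0],
    [0,0,0],
    [0,0,0]
  ],
  "grip": [1,1,1,1,1,1,1,1]
}}

```text
clock: 20.02
position: [604.8, -243.9, 234.0]
ee_rot: [0.492, 0.816, 0.234, -0.192]
contact_force: [0.0, 0.4, -0.1]
gripper_width: 85.2
grasp_force: 0.0
```

{"api": "servo_tool", "payload": {
  "rotation": [
    [-0.0027,0.0153,-0.022],
    [-0.0054,0.0306,-0.044],
    [-0.0054,0.0306,-0.044],
    [-0.0054,0.0306,-0.044],
    [-0.0054,0.0306,-0.044],
    [-0.0054,0.0306,-0.044]
  ],
  "slide": [
    [0,0,-0.1],
    [0,0,-0.25],
    [0,0,-0.45],
    [0,0,-0.6],
    [0,0,-0.66],
    [0,0,-0.66]
  ],
  "grip": [1,1,1,1,1,1]
}}

```text
clock: 20.78
position: [604.7, -243.9, 101.2]
ee_rot: [0.621, 0.724, 0.197, -0.228]
contact_force: [-0.6, -0.7, 1.5]
gripper_width: 85.2
grasp_force: 0.0
```

Run:
```python
from gf import *
from go import *
print(read_state()['joints'])
g=grab('wrist'); save(g,'w4.png'); s=show(lying('b',0)); s=show(lying('b',0,150),s)
```

```text
[-0.3945  0.7384  0.3476 -0.5143 -1.5331 -2.4811]
slide [-0.049  0.313 -0.453] rot [ 0.      0.0006 -0.0005] deg 0.3 mm 111.0 tgt [ 595.3 -181.7   11.6]
  j [array([-0.3225,  0.781 ,  0.1855, -0.5552, -1.3243, -2.4354])]
slide [0.   0.   0.75] rot [0. 0. 0.] deg 0.0 mm 150.0 tgt [ 595.3 -181.7  161.6]
  j [array([-0.3204,  0.6186,  0.2851, -0.5373, -1.5475, -2.5741])]
```

View pics/w4.png

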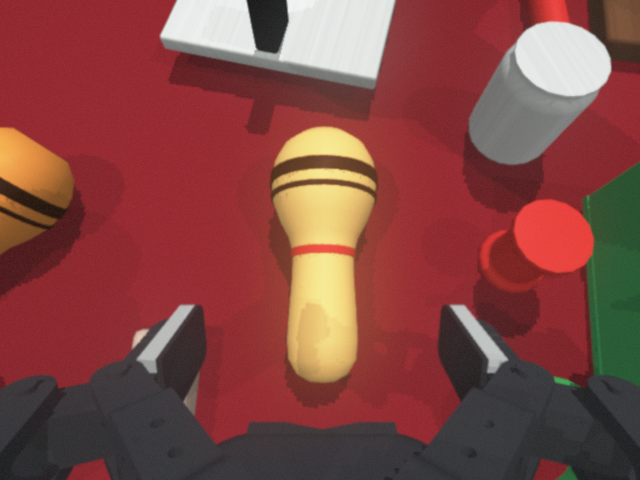

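The straw gourd lies centred between the open fingers, with its waist ring at (323,250). I'll descend and grip.

{"api": "servo_tool", "payload": {
  "rotation": [
    [0,0,0],
    [0,0,0],
    [0,0,0],
    [0,0,0],
    [0,0,0],
    [0,0,0],
    [0,0,0],
    [0,0,0]
  ],
  "slide": [
    [-0.012,0.08,-0.115],
    [-0.025,0.16,-0.23],
    [-0.037,0.24,-0.345],
    [-0.045,0.29,-0.42],
    [-0.049,0.313,-0.445],
    [-0.049,0.313,-0.445],
    [-0.049,0.313,-0.445],
    [-0.049,0.313,-0.445]
  ],
  "grip": [1,1,1,1,1,-1,-1,-1]
}}

```text
clock: 21.82
position: [595.7, -182.2, 14.1]
ee_rot: [0.621, 0.724, 0.198, -0.226]
contact_force: [-0.9, -0.6, 5.6]
gripper_width: 45.8
grasp_force: 52.8
```

{"api": "servo_tool", "payload": {
  "rotation": [
    [0,0,0],
    [0,0,0],
    [0,0,0],
    [0,0,0],
    [0,0,0],
    [0,0,0],
    [0,0,0],
    [0,0,0]
  ],
  "slide": [
    [0,0,0],
    [0,0,0.03],
    [0,0,0.1],
    [0,0,0.25],
    [0,0,0.45],
    [0,0,0.65],
    [0,0,0.75],
    [0,0,0.75]
  ],
  "grip": [-1,-1,-1,-1,-1,-1,-1,-1]
}}

```text
clock: 22.82
position: [595.4, -181.4, 163.9]
ee_rot: [0.621, 0.724, 0.198, -0.226]
contact_force: [1.0, -0.2, -0.9]
gripper_width: 46.2
grasp_force: 53.7
```

```bash
cat > mid.py <<'E'
from go import *
import sys
n=sys.argv[1]; s=read_state(); p1,R1=slot(n,up=120); R0=R.from_quat(s['ee_rot']); p0=s['position']
rv=(R1*R0.inv()).as_rotvec(); print('total',np.degrees(rv),(p1-p0))
if len(sys.argv)>2: rv=np.array(eval(sys.argv[2]))*2*np.pi
k=2; st=s
for i in range(1,k+1):
    t=i/k; st=show((p0+(p1-p0)*t,R.from_rotvec(rv*t)*R0),st)
E
python3 mid.py b
```

```text
total [ -22.2442 -116.4367   98.9626] [-31.0262 389.5122  46.7347]
slide [-0.078  0.974  0.117] rot [-0.0309 -0.1617  0.1374] deg 77.2 mm 197.0 tgt [579.9  13.3 187.2]
  j [array([-0.044 ,  0.2751, -0.1777, -0.7418, -0.8925, -1.3744])]
slide [-0.078  0.974  0.117] rot [-0.0309 -0.1617  0.1374] deg 77.2 mm 197.0 tgt [564.4 208.1 210.6]
  j [array([ 0.0307,  0.2764, -0.2732, -1.3639, -0.8743,  0.3327])]
```

The opening of 46 mm means the pads sit on the belly's flank. I'll set the gourd back down and regrip 15 mm further up the neck.

{"api": "servo_tool", "payload": {
  "rotation": [
    [0,0,0],
    [0,0,0],
    [0,0,0],
    [0,0,0],
    [0,0,0],
    [0,0,0],
    [0,0,0],
    [0,0,0]
  ],
  "slide": [
    [0,0,-0.25],
    [0,0,-0.5],
    [0,0,-0.68],
    [0,0,-0.74],
    [0,0,-0.745],
    [0,0,-0.745],
    [0,0,-0.745],
    [0,0,-0.745]
  ],
  "grip": [-1,-1,-1,-1,-1,1,1,1]
}}

```text
clock: 23.82
position: [594.9, -181.2, 13.1]
ee_rot: [0.621, 0.723, 0.197, -0.228]
contact_force: [-0.4, 1.1, -0.2]
gripper_width: 85.3
grasp_force: 0.0
```

{"api": "servo_tool", "payload": {
  "rotation": [
    [0,0,0],
    [0,0,0],
    [0,0,0],
    [0,0,0],
    [0,0,0],
    [0,0,0],
    [0,0,0],
    [0,0,0]
  ],
  "slide": [
    [0,0,0],
    [0.011,-0.074,-0.01],
    [0.011,-0.074,-0.01],
    [0.011,-0.074,-0.01],
    [0.011,-0.074,-0.01],
    [0.011,-0.074,-0.01],
    [0.011,-0.074,-0.01],
    [0.011,-0.074,0.05]
  ],
  "grip": [1,1,1,-1,-1,-1,-1,-1]
}}

```text
clock: 24.82
position: [596.4, -195.7, 22.6]
ee_rot: [0.621, 0.723, 0.197, -0.229]
contact_force: [0.2, 0.6, -1.3]
gripper_width: 36.4
grasp_force: 59.7
```

{"api": "servo_tool", "payload": {
  "rotation": [
    [0,0,0],
    [0,0,0],
    [0,0,0],
    [0,0,0]
  ],
  "slide": [
    [0,0,0.2],
    [0,0,0.45],
    [0,0,0.68],
    [0,0,0.68]
  ],
  "grip": [-1,-1,-1,-1]
}}

```text
clock: 25.32
position: [599.2, -197.1, 165.1]
ee_rot: [0.621, 0.725, 0.199, -0.222]
contact_force: [-0.0, -0.1, -1.0]
gripper_width: 36.6
grasp_force: 60.0
```

```bash
python3 mid.py b
cat > fg.py <<'E'
# fit held/standing gourd from scene camera: fg.py name  x y z(base guess) yaw tilt
from gf import *
import sys
n=sys.argv[1]; b=np.array([float(v) for v in sys.argv[2:5]]); yaw,t=map(float,sys.argv[5:7]); cam=sys.argv[7] if len(sys.argv)>7 else 'scene'
g=grab(cam); P=cloud(g); h=cv2.cvtColor(g['image'],cv2.COLOR_RGB2HSV)
a=np.array([np.cos(np.radians(yaw))*np.cos(np.radians(t)),np.sin(np.radians(yaw))*np.cos(np.radians(t)),np.sin(np.radians(t))])
v=P-b; s=v@a; r=np.linalg.norm(v-s[...,None]*a,axis=-1)
hu=(h[...,0]>17)&(h[...,0]<32) if n=='b' else (h[...,0]>8)&(h[...,0]<20)
m=(s>-30)&(s<180)&(r<60)&hu&(h[...,1]>110)&(h[...,2]>80)&(P[...,2]>33 if b[2]>25 else True)
q=P[m]; 
# parametrize with axis vector (3 pos + 2 tilt) about vertical-safe frame
def fitv(q,b,a):
    e1=np.cross(a,[.3,.9,.2]); e1/=np.linalg.norm(e1); e2=np.cross(a,e1)
    def res(p):
        ax=a+p[3]*e1+p[4]*e2; ax/=np.linalg.norm(ax); v=q-p[:3]; s=v@ax; r=np.linalg.norm(v-s[:,None]*ax,axis=1)
        e=r-np.interp(s,S,RR); e=np.where(s>150,np.hypot(r,s-150),e); return np.where(s<0,np.hypot(np.maximum(r-17,0),s),e)
    o=least_squares(res,[*b,0,0],loss='soft_l1',f_scale=2); ax=a+o.x[3]*e1+o.x[4]*e2; return o.x[:3],ax/np.linalg.norm(ax),np.abs(o.fun).mean()
p,ax,e=fitv(q,b,a); print(n,len(q),'base',p.round(1),'axis',ax.round(3),'lean',np.degrees(np.arccos(ax[2])).round(1),'err',e.round(2))
E
```

```text
total [ -22.4691 -115.948    98.9304] [-34.7833 405.2     45.4862]
slide [-0.087  1.013  0.114] rot [-0.0312 -0.161   0.1374] deg 77.0 mm 205.0 tgt [581.8   5.5 187.9]
  j [array([-0.0603,  0.2793, -0.1702, -0.7441, -0.9012, -1.3598])]
slide [-0.087  1.013  0.114] rot [-0.0312 -0.161   0.1374] deg 77.0 mm 205.0 tgt [564.4 208.1 210.6]
  j [array([ 0.0307,  0.2764, -0.2732, -1.3639, -0.8743,  0.3327])]
```

{"api": "servo_tool", "payload": {
  "rotation": [
    [-0.0039,-0.0201,0.0172],
    [-0.0078,-0.0403,0.0344],
    [-0.0117,-0.0604,0.0515],
    [-0.0156,-0.0805,0.0687],
    [-0.0195,-0.1006,0.0859],
    [-0.0234,-0.1208,0.1031],
    [-0.0273,-0.1409,0.1202],
    [-0.0312,-0.161,0.1374]
  ],
  "slide": [
    [-0.01,0.1,0.1],
    [-0.02,0.22,0.2],
    [-0.03,0.36,0.25],
    [-0.04,0.5,0.25],
    [-0.05,0.64,0.25],
    [-0.065,0.78,0.25],
    [-0.08,0.9,0.25],
    [-0.087,1,0.25]
  ],
  "grip": [-1,-1,-1,-1,-1,-1,-1,-1]
}}

```text
clock: 26.32
position: [578.5, 5.3, 208.9]
ee_rot: [0.123, 0.939, 0.289, 0.139]
contact_force: [0.5, -0.2, -0.7]
gripper_width: 36.2
grasp_force: 60.0
```

{"api": "servo_tool", "payload": {
  "rotation": [
    [-0.0039,-0.0201,0.0172],
    [-0.0078,-0.0403,0.0344],
    [-0.0117,-0.0604,0.0515],
    [-0.0156,-0.0805,0.0687],
    [-0.0195,-0.1006,0.0859],
    [-0.0234,-0.1208,0.1031],
    [-0.0273,-0.1409,0.1202],
    [-0.0312,-0.161,0.1374]
  ],
  "slide": [
    [-0.01,0.09,0],
    [-0.02,0.18,0],
    [-0.03,0.27,0],
    [-0.04,0.36,0],
    [-0.05,0.45,0],
    [-0.065,0.54,0],
    [-0.08,0.63,0],
    [-0.087,0.72,0]
  ],
  "grip": [-1,-1,-1,-1,-1,-1,-1,-1]
}}

```text
clock: 27.32
position: [561.4, 148.4, 208.8]
ee_rot: [-0.427, 0.745, 0.254, 0.445]
contact_force: [-0.5, 0.0, -1.9]
gripper_width: 36.5
grasp_force: 59.9
```

```bash
python3 - <<'E'
from go import *
s=read_state(); print(s['position'],s['joints'],s['gripper_width'],s['grasp_force']); Z=R.from_quat(s['ee_rot']).as_matrix()[:,2]; c=s['position']-20*Z; print('toolz',Z,'axispt',c)
p,_=slot('b'); print(p)
E
x=$(python3 -c "
from go import *
s=read_state(); c=s['position']-20*R.from_quat(s['ee_rot']).as_matrix()[:,2]; print(c[0],c[1],c[2]-80)"); python3 fg.py b $x 0 90; python3 fg.py b $x 0 90 top
python3 -c "
from h import *
save(load('scene'),'s3.png',(330,130,630,330),2.6)"
```

```text
[561.3739 148.3918 208.7541] [-0.0872  0.2805 -0.273  -1.3182 -0.9633  0.3615] 36.46858786898763 59.89513505126524
toolz [ 0.4455  0.7591 -0.4747] axispt [552.4636 133.2101 218.2474]
[564.3695 208.0831  90.6106]
b 570 base [557.9 132.4 130.8] axis [-0.032  0.022  0.999] lean 2.2 err 1.52
b 211 base [558.4 135.7 130.2] axis [-0.017  0.021  1.   ] lean 1.6 err 3.22
```

View pics/s3.png

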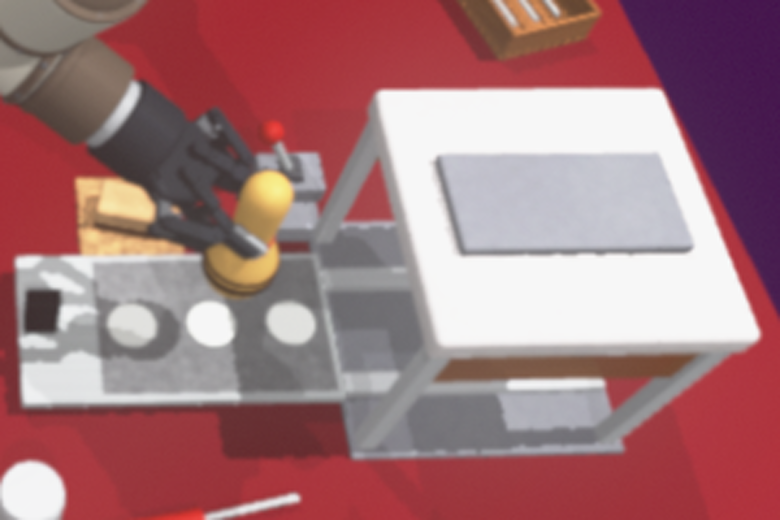

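The gourd is held upright over the tray, at about (265,230) in the crop. The fit gives a lean of 2° and a base height of 130 mm. I'll shift it in and lower it.

{"api": "servo_tool", "payload": {
  "rotation": [
    [0,0,0],
    [0,0,0],
    [0,0,0],
    [0,0,0],
    [0,0,0],
    [0,0,0],
    [0,0,0],
    [0,0,0]
  ],
  "slide": [
    [-0.004,0.1,0],
    [-0.008,0.2,-0.05],
    [-0.012,0.3,-0.15],
    [-0.012,0.3,-0.28],
    [-0.012,0.3,-0.39],
    [-0.012,0.3,-0.45],
    [-0.012,0.3,-0.48],
    [-0.012,0.3,-0.48]
  ],
  "grip": [-1,-1,-1,-1,-1,-1,-1,-1]
}}

```text
clock: 28.42
position: [559.6, 208.0, 112.7]
ee_rot: [-0.425, 0.747, 0.255, 0.444]
contact_force: [-0.2, -0.5, -0.3]
gripper_width: 36.3
grasp_force: 60.0
```

```bash
python3 fg.py b 555 193 34 0 90; python3 fg.py b 555 193 34 0 90 top
```

```text
b 451 base [555.6 192.8  34.8] axis [-0.027  0.017  0.999] lean 1.8 err 1.54
b 180 base [548.8 195.2  35.6] axis [0.055 0.014 0.998] lean 3.3 err 3.49
```

Lower slowly until it touches.

{"api": "servo_tool", "payload": {
  "rotation": [
    [0,0,0],
    [0,0,0],
    [0,0,0],
    [0,0,0]
  ],
  "slide": [
    [0,0,-0.008],
    [0,0,-0.016],
    [0,0,-0.021],
    [0,0,-0.021]
  ],
  "grip": [-1,-1,-1,-1]
}}

```text
clock: 29.02
position: [560.4, 208.4, 111.0]
ee_rot: [-0.426, 0.745, 0.255, 0.446]
contact_force: [-1.1, -1.0, 5.3]
gripper_width: 36.3
grasp_force: 60.0
```

{"api": "servo_tool", "payload": {
  "rotation": [
    [0,0,0],
    [0,0,0],
    [0,0,0],
    [0,0,0],
    [0,0,0],
    [0,0,0],
    [0,0,0],
    [0,0,0]
  ],
  "slide": [
    [0,0,0],
    [0,0,0],
    [0,0,0],
    [0,0,0],
    [-0.04,-0.07,0.045],
    [-0.12,-0.2,0.125],
    [-0.22,-0.37,0.235],
    [-0.29,-0.493,0.309]
  ],
  "grip": [0.5,0.5,0.5,0.5,0.5,0.5,0.5,0.5]
}}

```text
clock: 30.02
position: [500.7, 107.6, 172.2]
ee_rot: [-0.426, 0.746, 0.254, 0.445]
contact_force: [-0.7, -0.7, 0.0]
gripper_width: 64.0
grasp_force: 0.0
```

```bash
python3 fg.py b 555 193 30 0 90; python3 fg.py b 555 193 30 0 90 top
python3 - <<'E'
from go import *
g=load('scene'); save(g,'s4.png',(330,130,630,330),2.6)
# plan to gourd a: refit from scene
E
python3 fg.py a 406 -157 36 -114 -7.5
```

```text
b 504 base [556.3 192.   32.6] axis [-0.014  0.011  1.   ] lean 1.0 err 1.49
b 280 base [556.3 193.3  33.3] axis [0.007 0.025 1.   ] lean 1.5 err 3.05
a 746 base [ 409.2 -156.    37.6] axis [-0.409 -0.903 -0.13 ] lean 97.5 err 1.52
```

View pics/s4.png

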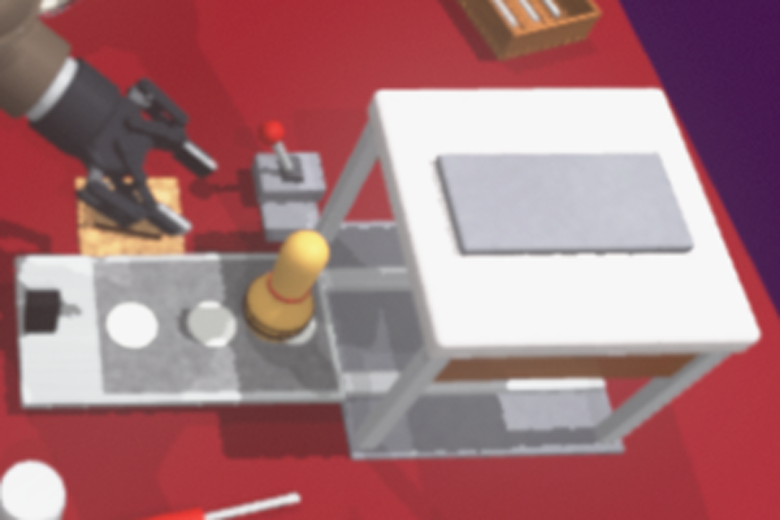

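Gourd_b stands upright and released at about (285,290), lean about 1°. Gourd_a is next.

```bash
sed -i "s/a=((378,-221,28),-114.3,-40)/a=((371.7,-236.4,25.6),-114.3,-40)/" go.py
python3 - <<'E'
from go import *
s=read_state(); p0=s['position']; R0=R.from_quat(s['ee_rot']); print(s['joints'])
p1,R1=lying('a',110,100); rv=(R1*R0.inv()).as_rotvec(); print(np.degrees(rv))
if rv[2]>0: rv=rv*(1-2*np.pi/np.linalg.norm(rv))
print(np.degrees(rv),np.degrees(np.linalg.norm(rv)), p1-p0)
st=s
for t,pp in((1/3,p0+[-40,-150,100]),(2/3,p0*.3+p1*.7+[0,0,60]),(1,p1)):
    st=show((pp,R.from_rotvec(rv*t)*R0),st)
st=show(lying('a',110),st); st=show(lying('a'),st)
E
```

```text
[-0.217   0.2853 -0.4062 -1.3476 -1.0294  0.5491]
[  60.6969  116.5395 -116.7808]
[  60.6969  116.5395 -116.7808] 175.79337950380625 [-151.2152 -391.3915   27.0328]
slide [-0.2  -0.75  0.5 ] rot [ 0.0562  0.1079 -0.1081] deg 58.6 mm 185.0 tgt [461.7 -42.1 272.3]
  j [array([-0.4082,  0.0221, -0.3404, -1.0345, -1.0851, -0.7675])]
slide [-0.329 -0.62  -0.105] rot [ 0.0562  0.1079 -0.1081] deg 58.6 mm 142.0 tgt [ 395.8 -166.   251.2]
  j [array([-0.5752,  0.0497, -0.2997, -0.7648, -1.1892, -1.7759])]
slide [-0.227 -0.587 -0.259] rot [ 0.0562  0.1079 -0.1081] deg 58.6 mm 136.0 tgt [ 350.5 -283.4  199.3]
  j [array([-0.7445,  0.286 , -0.1529, -0.587 , -1.3852, -2.6345])]
slide [ 0.   0.  -0.5] rot [ 0.  0. -0.] deg 0.0 mm 100.0 tgt [ 350.5 -283.4   99.3]
  j [array([-0.7507,  0.419 , -0.2458, -0.6217, -1.202 , -2.4967])]
slide [ 0.13   0.288 -0.451] rot [0. 0. 0.] deg 0.0 mm 110.0 tgt [ 376.4 -225.9    9.2]
  j [array([-0.6495,  0.5357, -0.3445, -0.7333, -0.9887, -2.4088])]
```

{"api": "servo_tool", "payload": {
  "rotation": [
    [0.0094,0.018,-0.018],
    [0.0187,0.036,-0.036],
    [0.0281,0.054,-0.054],
    [0.0375,0.072,-0.072],
    [0.0468,0.09,-0.09],
    [0.0562,0.1079,-0.1081],
    [0.0562,0.1079,-0.1081]
  ],
  "slide": [
    [-0.03,-0.1,0.1],
    [-0.06,-0.23,0.2],
    [-0.1,-0.36,0.3],
    [-0.13,-0.5,0.4],
    [-0.16,-0.62,0.5],
    [-0.2,-0.75,0.5],
    [-0.2,-0.75,0.5]
  ],
  "grip": [0.6,0.6,1,1,1,1,1]
}}

```text
clock: 31.05
position: [461.8, -40.9, 271.2]
ee_rot: [0.029, 0.89, 0.341, 0.301]
contact_force: [1.0, 0.3, 0.3]
gripper_width: 85.0
grasp_force: 0.0
```

{"api": "servo_tool", "payload": {
  "rotation": [
    [0.0094,0.018,-0.018],
    [0.0187,0.036,-0.036],
    [0.0281,0.054,-0.054],
    [0.0375,0.072,-0.072],
    [0.0468,0.09,-0.09],
    [0.0562,0.1079,-0.1081],
    [0.0562,0.1079,-0.1081]
  ],
  "slide": [
    [-0.05,-0.1,0],
    [-0.1,-0.2,0],
    [-0.16,-0.3,0],
    [-0.22,-0.4,0],
    [-0.28,-0.5,-0.05],
    [-0.33,-0.62,-0.1],
    [-0.33,-0.62,-0.1]
  ],
  "grip": [1,1,1,1,1,1,1]
}}

```text
clock: 31.92
position: [396.0, -164.3, 249.5]
ee_rot: [0.476, 0.807, 0.342, 0.078]
contact_force: [0.0, 0.6, -0.2]
gripper_width: 85.8
grasp_force: 0.0
```

{"api": "servo_tool", "payload": {
  "rotation": [
    [0.0094,0.018,-0.018],
    [0.0187,0.036,-0.036],
    [0.0281,0.054,-0.054],
    [0.0375,0.072,-0.072],
    [0.0468,0.09,-0.09],
    [0.0562,0.1079,-0.1081],
    [0.0562,0.1079,-0.1081]
  ],
  "slide": [
    [-0.04,-0.1,-0.05],
    [-0.08,-0.2,-0.1],
    [-0.12,-0.3,-0.15],
    [-0.16,-0.4,-0.2],
    [-0.2,-0.5,-0.25],
    [-0.23,-0.59,-0.26],
    [-0.23,-0.59,-0.26]
  ],
  "grip": [1,1,1,1,1,1,1]
}}

```text
clock: 32.8
position: [350.7, -282.4, 197.9]
ee_rot: [0.801, 0.517, 0.255, -0.163]
contact_force: [-0.8, 0.1, -0.1]
gripper_width: 85.4
grasp_force: 0.0
```

```bash
python3 - <<'E'
from go import *
st=show(lying('a',110)); print(read_state()['joints']); st=show(lying('a'),st)
g=grab('wrist'); P=cloud(g); h=cv2.cvtColor(g['image'],cv2.COLOR_RGB2HSV)
E
python3 fg.py a 407 -157 36 -114 -7.5 wrist
```

```text
slide [-0.001 -0.005 -0.493] rot [-0.0002  0.0006  0.    ] deg 0.2 mm 99.0 tgt [ 350.5 -283.4   99.3]
  j [array([-0.7507,  0.419 , -0.2458, -0.6217, -1.202 , -2.4967])]
[-0.7451  0.2864 -0.1564 -0.591  -1.3813 -2.6295]
slide [ 0.13   0.288 -0.451] rot [0. 0. 0.] deg 0.0 mm 110.0 tgt [ 376.4 -225.9    9.2]
  j [array([-0.6495,  0.5357, -0.3445, -0.7333, -0.9887, -2.4088])]
a 4986 base [ 405.7 -156.5   37.3] axis [-0.404 -0.904 -0.139] lean 98.0 err 0.66
```

{"api": "servo_tool", "payload": {
  "rotation": [
    [0,0,0],
    [0,0,0],
    [0,0,0],
    [0,0,0],
    [0,0,0],
    [0,0,0],
    [0,0,0],
    [0,0,0]
  ],
  "slide": [
    [-0.005,-0.005,-0.2],
    [-0.005,-0.005,-0.45],
    [0.02,0.06,-0.6],
    [0.06,0.14,-0.72],
    [0.09,0.21,-0.82],
    [0.11,0.26,-0.9],
    [0.12,0.28,-0.93],
    [0.12,0.28,-0.935]
  ],
  "grip": [1,1,1,1,1,1,1,1]
}}

```text
clock: 33.9
position: [374.1, -226.7, 12.1]
ee_rot: [0.801, 0.517, 0.254, -0.162]
contact_force: [0.8, 0.4, 0.1]
gripper_width: 85.3
grasp_force: 0.0
```

{"api": "servo_tool", "payload": {
  "rotation": [
    [0,0,0],
    [0,0,0],
    [0,0,0],
    [0,0,0],
    [0,0,0],
    [0,0,0],
    [0,0,0],
    [0,0,0]
  ],
  "slide": [
    [0,0,0],
    [0,0,0],
    [0,0,0],
    [0,0,0],
    [0,0,0.05],
    [0,0,0.2],
    [0,0,0.45],
    [0,0,0.6]
  ],
  "grip": [-1,-1,-1,-1,-1,-1,-1,-1]
}}

```text
clock: 34.9
position: [374.1, -226.8, 134.3]
ee_rot: [0.801, 0.517, 0.254, -0.161]
contact_force: [0.0, 0.0, -1.2]
gripper_width: 36.3
grasp_force: 60.1
```

Run:
```python
from go import *
s=read_state(); p0=s['position']; R0=R.from_quat(s['ee_rot'])
p1,R1=slot('a',up=120); p1=p1+[0,0,0]; rv=(R1*R0.inv()).as_rotvec(); print(np.degrees(rv))
if rv[2]<0: rv=rv*(1-2*np.pi/np.linalg.norm(rv))
print(np.degrees(rv),p1-p0)
st=s
for t,pp in((1/3,p0+[30,80,90]),(2/3,p0*.45+p1*.55+[0,0,20]),(1,p1)):
    st=show((pp,R.from_rotvec(rv*t)*R0),st)
    Rg=R.from_rotvec(rv*t); ax=Rg.apply([-.404,-.904,-.139]); c=pp-20*st_z if 0 else pp; print('  gourd axis',ax.round(2),'base',(pp-88*ax).round(),'tip',(pp+62*ax).round())
```

```text
[ -60.5893 -117.2255  116.6227]
[ -60.5893 -117.2255  116.6227] [181.9034 335.2593  76.3568]
slide [0.15 0.4  0.45] rot [-0.0561 -0.1085  0.108 ] deg 58.7 mm 124.0 tgt [ 404.1 -146.8  224.3]
  j [array([-0.5359,  0.0694, -0.3497, -0.7996, -1.1125, -1.7446])]
  gourd axis [ 0.27 -0.95  0.17] base [380. -64. 209.] tip [ 421. -206.  235.]
slide [ 0.35   0.522 -0.14 ] rot [-0.0561 -0.1085  0.108 ] deg 58.7 mm 129.0 tgt [474.1 -42.4 196.2]
  j [array([-0.4422,  0.1688, -0.397 , -1.1403, -1.0249, -0.536 ])]
  gourd axis [ 0.47 -0.49  0.73] base [432.   1. 132.] tip [503. -73. 241.]
slide [0.409 0.754 0.072] rot [-0.0561 -0.1085  0.108 ] deg 58.7 mm 172.0 tgt [556.  108.4 210.6]
  j [array([-0.1726,  0.2874, -0.2649, -1.2886, -1.0417,  0.387 ])]
  gourd axis [0.   0.02 1.  ] base [556. 107. 123.] tip [556. 110. 273.]
```

{"api": "servo_tool", "payload": {
  "rotation": [
    [-0.0094,-0.0181,0.018],
    [-0.0187,-0.0362,0.036],
    [-0.0281,-0.0543,0.054],
    [-0.0374,-0.0723,0.072],
    [-0.0468,-0.0904,0.09],
    [-0.0561,-0.1085,0.108]
  ],
  "slide": [
    [0,0.03,0.1],
    [0.03,0.1,0.2],
    [0.06,0.18,0.3],
    [0.1,0.26,0.4],
    [0.13,0.34,0.45],
    [0.15,0.4,0.45]
  ],
  "grip": [-1,-1,-1,-1,-1,-1]
}}

```text
clock: 35.65
position: [403.8, -145.7, 223.2]
ee_rot: [0.473, 0.808, 0.343, 0.082]
contact_force: [-0.4, 0.2, -1.2]
gripper_width: 36.7
grasp_force: 60.0
```

{"api": "servo_tool", "payload": {
  "rotation": [
    [-0.0094,-0.0181,0.018],
    [-0.0187,-0.0362,0.036],
    [-0.0281,-0.0543,0.054],
    [-0.0374,-0.0723,0.072],
    [-0.0468,-0.0904,0.09],
    [-0.0561,-0.1085,0.108]
  ],
  "slide": [
    [0.05,0.08,0],
    [0.11,0.17,0],
    [0.17,0.26,0],
    [0.23,0.35,0],
    [0.29,0.44,-0.05],
    [0.35,0.52,-0.1]
  ],
  "grip": [-1,-1,-1,-1,-1,-1]
}}

```text
clock: 36.4
position: [473.6, -41.7, 202.1]
ee_rot: [0.025, 0.889, 0.344, 0.303]
contact_force: [0.5, 0.1, -0.6]
gripper_width: 36.0
grasp_force: 59.9
```

{"api": "servo_tool", "payload": {
  "rotation": [
    [-0.0094,-0.0181,0.018],
    [-0.0187,-0.0362,0.036],
    [-0.0281,-0.0543,0.054],
    [-0.0374,-0.0723,0.072],
    [-0.0468,-0.0904,0.09],
    [-0.0561,-0.1085,0.108],
    [-0.0561,-0.1085,0.108]
  ],
  "slide": [
    [0.06,0.1,0],
    [0.12,0.22,0],
    [0.18,0.34,0],
    [0.25,0.46,0],
    [0.33,0.6,0],
    [0.4,0.73,0],
    [0.41,0.74,0]
  ],
  "grip": [-1,-1,-1,-1,-1,-1,-1]
}}

```text
clock: 37.28
position: [555.9, 106.6, 201.7]
ee_rot: [-0.428, 0.743, 0.258, 0.445]
contact_force: [0.8, -0.5, -1.6]
gripper_width: 36.5
grasp_force: 60.1
```

```bash
x=$(python3 -c "
from go import *
s=read_state(); c=s['position']-20*R.from_quat(s['ee_rot']).as_matrix()[:,2]; print(c[0],c[1],c[2]-88)"); echo $x; python3 fg.py a $x 0 90; python3 fg.py a $x 0 90 top; python3 fg.py b 555 193 32 0 90
```

```text
547.1127282401762 91.32787619539252 123.09406057707204
a 731 base [550.4  94.  122.6] axis [-0.005 -0.006  1.   ] lean 0.5 err 1.63
a 282 base [549.   94.7 123.6] axis [ 0.016 -0.001  1.   ] lean 0.9 err 3.13
b 534 base [556.5 191.7  32.7] axis [-0.017  0.014  1.   ] lean 1.2 err 1.38
```

{"api": "servo_tool", "payload": {
  "rotation": [
    [0,0,0],
    [0,0,0],
    [0,0,0],
    [0,0,0],
    [0,0,0],
    [0,0,0],
    [0,0,0]
  ],
  "slide": [
    [0,0,-0.1],
    [0,0,-0.22],
    [0,0,-0.33],
    [0,0,-0.39],
    [0,0,-0.42],
    [0,0,-0.43],
    [0,0,-0.435]
  ],
  "grip": [-1,-1,-1,-1,-1,-1,-1]
}}

```text
clock: 38.3
position: [556.1, 105.3, 115.5]
ee_rot: [-0.428, 0.743, 0.257, 0.446]
contact_force: [-0.9, -0.8, -1.5]
gripper_width: 35.9
grasp_force: 60.1
```

{"api": "servo_tool", "payload": {
  "rotation": [
    [0,0,0],
    [0,0,0],
    [0,0,0]
  ],
  "slide": [
    [0,0,-0.005],
    [0,0,-0.01],
    [0,0,-0.01]
  ],
  "grip": [-1,-1,-1]
}}

```text
clock: 38.67
position: [555.9, 105.4, 113.0]
ee_rot: [-0.428, 0.743, 0.257, 0.446]
contact_force: [0.7, -0.2, -0.7]
gripper_width: 36.6
grasp_force: 60.1
```

{"api": "servo_tool", "payload": {
  "rotation": [
    [0,0,0],
    [0,0,0],
    [0,0,0],
    [0,0,0]
  ],
  "slide": [
    [0,0,-0.005],
    [0,0,-0.01],
    [0,0,-0.013],
    [0,0,-0.013]
  ],
  "grip": [-1,-1,-1,-1]
}}

```text
clock: 39.17
position: [556.1, 105.7, 111.6]
ee_rot: [-0.428, 0.742, 0.257, 0.447]
contact_force: [-1.9, -1.4, 6.6]
gripper_width: 36.0
grasp_force: 60.4
```

Contact at 6.6 N. I'll release and back out along the tool axis.

{"api": "servo_tool", "payload": {
  "rotation": [
    [0,0,0],
    [0,0,0],
    [0,0,0],
    [0,0,0],
    [0,0,0],
    [0,0,0],
    [0,0,0],
    [0,0,0]
  ],
  "slide": [
    [0,0,0],
    [0,0,0],
    [0,0,0],
    [0,0,0],
    [-0.04,-0.07,0.045],
    [-0.12,-0.2,0.125],
    [-0.22,-0.37,0.235],
    [-0.29,-0.49,0.309]
  ],
  "grip": [0.5,0.5,0.5,0.5,0.5,0.5,0.5,0.5]
}}

```text
clock: 40.17
position: [496.7, 5.4, 173.5]
ee_rot: [-0.428, 0.743, 0.256, 0.446]
contact_force: [0.0, 0.1, -0.3]
gripper_width: 64.1
grasp_force: 0.0
```

```bash
python3 fg.py a 550 94 32 0 90;python3 fg.py b 555 193 32 0 90
python3 - <<'E'
from go import *
g=load('scene'); save(g,'s5.png',(330,130,630,330),2.6)
s=read_state(); print(s['joints'],s['position'])
# vertical tool above the handle: yaw tool y across tray x
hx,hy=536,-38.4
for sg in(1,-1):
    y=sg*np.array([.9965,-.084,0]); z=np.array([0,0,-1.]); x=np.cross(y,z); Rt=R.from_matrix(np.c_[x,y,z])
    print(sg); st=show((np.array([hx,hy,190]),Rt)); print(ik(np.array([hx,hy,190]),Rt,n=20))
E
```

```text
a 727 base [549.9  94.3  32.6] axis [-0.01  -0.012  1.   ] lean 0.9 err 1.26
b 487 base [556.7 191.6  32.6] axis [-0.019  0.013  1.   ] lean 1.3 err 1.51
[-0.4214  0.335  -0.3336 -1.2304 -1.194   0.5798] [497.3888   4.5107 174.0185]
1
slide [ 0.193 -0.215  0.08 ] rot [ 0.0701  0.2192 -0.3747] deg 158.3 mm 60.0 tgt [536.  -38.4 190. ]
  j []
[array([ 0.2304,  0.2714, -0.2693, -0.    , -1.0301,  2.8271])]
-1
slide [ 0.193 -0.215  0.08 ] rot [-0.1649  0.0527  0.0634] deg 66.4 mm 60.0 tgt [536.  -38.4 190. ]
  j [array([ 0.2304,  0.2714, -0.2693, -0.    , -1.0301, -0.3145])]
[array([ 0.2304,  0.2714, -0.2693,  0.    , -1.0301, -0.3145])]
```

View pics/s5.png

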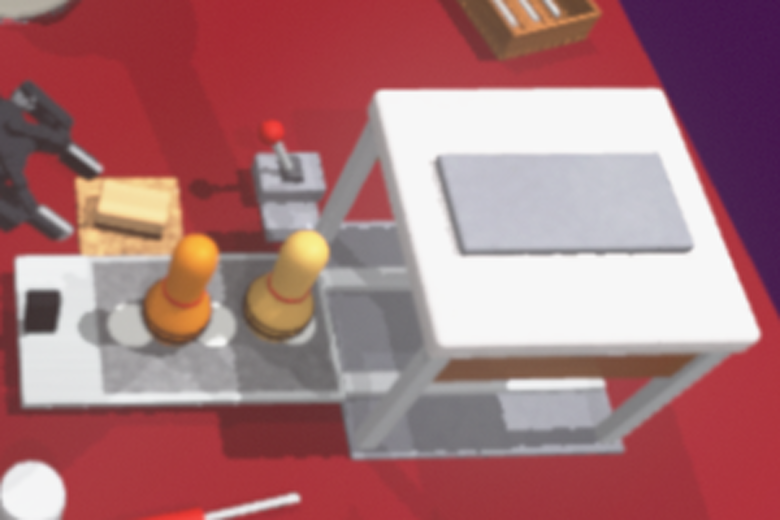

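Both gourds stand released, orange at (185,300) and straw at (285,290), lean about 1°. Now the handle.

{"api": "servo_tool", "payload": {
  "rotation": [
    [-0.0236,0.0075,0.0091],
    [-0.0471,0.015,0.0181],
    [-0.0707,0.0226,0.0272],
    [-0.0942,0.0301,0.0362],
    [-0.1178,0.0376,0.0453],
    [-0.1413,0.0452,0.0543],
    [-0.1649,0.0527,0.0634],
    [-0.1649,0.0527,0.0634]
  ],
  "slide": [
    [0,-0.15,0.1],
    [0,-0.3,0.2],
    [0.05,-0.45,0.3],
    [0.1,-0.47,0.3],
    [0.15,-0.47,0.3],
    [0.19,-0.47,0.3],
    [0.193,-0.4,0.3],
    [0.193,-0.3,0.3]
  ],
  "grip": [1,1,1,1,1,1,1,1]
}}

```text
clock: 41.28
position: [536.0, -50.6, 231.1]
ee_rot: [-0.677, 0.736, 0.002, -0.003]
contact_force: [-0.4, 0.0, 0.1]
gripper_width: 85.3
grasp_force: 0.0
```

Run:
```python
from go import *
g=grab('wrist'); s=g['state']; P=cloud(g)
m=(P[...,2]>82)&(P[...,2]<98)&(g['image'].max(-1)<100)&(np.abs(P[...,0]-535)<40)&(np.abs(P[...,1]+38)<50)
q=P[m]; print('handle',len(q),q.mean(0).round(1),np.percentile(q,[2,98],axis=0).round(1))
c=q.mean(0); print(s['position'],s['joints'])
y=-np.array([.9965,-.084,0]); z=np.array([0,0,-1.]); Rt=R.from_matrix(np.c_[np.cross(y,z),y,z])
show((np.array([c[0],c[1],57]),Rt))
```

```text
handle 932 [534.8 -38.6  90.9] [[526.6 -53.5  85. ]
 [542.6 -21.6  92.7]]
[536.0089 -50.6397 231.0819] [ 0.2066  0.2412 -0.2004 -0.001  -1.1359 -0.2895]
slide [-0.006  0.054 -0.871] rot [-0.0002 -0.0009 -0.0001] deg 0.3 mm 175.0 tgt [534.8 -38.6  57. ]
  j [array([ 0.2305,  0.4311, -0.427 , -0.    , -0.7128, -0.3146])]
```

Run:
```python
from go import *
s=read_state(); R0=R.from_quat(s['ee_rot']); Rt=R.from_rotvec([np.radians(15),0,0])*R0
st=show((np.array([535,-38,57.]),Rt)); st=show((np.array([535+22,-38+260,57.]),Rt),st); print([v.round() for v in fk(st['joints'],pts=True)])
```

```text
slide [-0.005  0.057 -0.871] rot [ 0.0417  0.     -0.    ] deg 15.0 mm 175.0 tgt [535. -38.  57.]
  j [array([ 0.0649,  0.4597, -0.2711, -0.3505, -0.8596,  0.0854])]
slide [0.11 1.3  0.  ] rot [0. 0. 0.] deg 0.0 mm 261.0 tgt [557. 222.  57.]
  j [array([ 0.5176,  0.4967, -0.2061, -0.3356, -0.7691, -0.3693])]
[array([234., 133., 657.]), array([514., 292., 385.]), array([559., 145., 344.]), array([557., 222.,  57.])]
```

{"api": "servo_tool", "payload": {
  "rotation": [
    [0.021,0,0],
    [0.0417,0,0],
    [0.0417,0,0],
    [0.0417,0,0],
    [0.0417,0,0],
    [0.0417,0,0],
    [0.0417,0,0],
    [0.0417,0,0]
  ],
  "slide": [
    [-0.006,0,-0.1],
    [-0.006,0.03,-0.3],
    [-0.006,0.05,-0.5],
    [-0.006,0.06,-0.7],
    [-0.006,0.06,-0.82],
    [-0.006,0.06,-0.865],
    [-0.006,0.06,-0.87],
    [-0.006,0.06,-0.87]
  ],
  "grip": [1,1,1,1,1,1,1,1]
}}

```text
clock: 42.32
position: [536.0, -40.8, 59.2]
ee_rot: [-0.67, 0.73, 0.097, 0.088]
contact_force: [-0.2, -0.6, -0.3]
gripper_width: 85.8
grasp_force: 0.0
```

{"api": "servo_tool", "payload": {
  "rotation": [
    [0,0,0],
    [0,0,0],
    [0,0,0],
    [0,0,0]
  ],
  "slide": [
    [0,0,0],
    [0,0,0],
    [0,0,0],
    [0,0,0]
  ],
  "grip": [-1,-1,-1,-1]
}}

```text
clock: 42.82
position: [535.1, -40.7, 58.5]
ee_rot: [-0.67, 0.73, 0.098, 0.087]
contact_force: [-4.7, -0.2, 1.4]
gripper_width: 17.0
grasp_force: 59.0
```

```bash
python3 fg.py a 550 94 32 0 90;python3 fg.py b 555 193 32 0 90
```

```text
a 754 base [550.2  94.2  32.4] axis [-0.011 -0.013  1.   ] lean 1.0 err 1.39
b 527 base [556.1 191.8  32.9] axis [-0.016  0.008  1.   ] lean 1.0 err 1.71
```

{"api": "servo_tool", "payload": {
  "rotation": [
    [0,0,0],
    [0,0,0],
    [0,0,0],
    [0,0,0],
    [0,0,0],
    [0,0,0],
    [0,0,0],
    [0,0,0]
  ],
  "slide": [
    [0,0.005,0],
    [0.001,0.015,0],
    [0.003,0.03,0],
    [0.004,0.05,0],
    [0.006,0.075,0],
    [0.009,0.105,0],
    [0.011,0.135,0],
    [0.014,0.165,0]
  ],
  "grip": [-1,-1,-1,-1,-1,-1,-1,-1]
}}

```text
clock: 43.92
position: [537.8, -8.2, 58.5]
ee_rot: [-0.67, 0.73, 0.098, 0.087]
contact_force: [-5.8, -2.5, 4.7]
gripper_width: 17.2
grasp_force: 59.0
```

{"api": "servo_tool", "payload": {
  "rotation": [
    [0,0,0],
    [0,0,0],
    [0,0,0],
    [0,0,0],
    [0,0,0],
    [0,0,0],
    [0,0,0],
    [0,0,0]
  ],
  "slide": [
    [0.003,0.03,0],
    [0.005,0.06,0],
    [0.008,0.09,0],
    [0.01,0.12,0],
    [0.013,0.15,0],
    [0.015,0.18,0],
    [0.018,0.21,0],
    [0.02,0.24,0]
  ],
  "grip": [-1,-1,-1,-1,-1,-1,-1,-1]
}}

```text
clock: 44.92
position: [541.8, 39.9, 58.5]
ee_rot: [-0.67, 0.73, 0.098, 0.087]
contact_force: [-5.2, -1.5, 4.3]
gripper_width: 17.4
grasp_force: 59.1
```

```bash
python3 fg.py a 557 174 32 0 90;python3 fg.py b 563 272 32 0 90
```

```text
a 769 base [557.1 172.3  32.9] axis [-0.013  0.013  1.   ] lean 1.1 err 1.42
b 339 base [562.  273.   33.3] axis [-0.003  0.025  1.   ] lean 1.4 err 1.56
```

{"api": "servo_tool", "payload": {
  "rotation": [
    [0,0,0],
    [0,0,0],
    [0,0,0],
    [0,0,0],
    [0,0,0],
    [0,0,0],
    [0,0,0],
    [0,0,0]
  ],
  "slide": [
    [0.003,0.03,0],
    [0.005,0.06,0],
    [0.008,0.095,0],
    [0.011,0.13,0],
    [0.014,0.165,0],
    [0.017,0.2,0],
    [0.02,0.235,0],
    [0.023,0.27,0]
  ],
  "grip": [-1,-1,-1,-1,-1,-1,-1,-1]
}}

```text
clock: 46.02
position: [546.3, 93.9, 58.5]
ee_rot: [-0.67, 0.73, 0.098, 0.087]
contact_force: [-6.0, -2.1, 4.7]
gripper_width: 17.4
grasp_force: 59.4
```

{"api": "servo_tool", "payload": {
  "rotation": [
    [0,0,0],
    [0,0,0],
    [0,0,0],
    [0,0,0],
    [0,0,0],
    [0,0,0],
    [0,0,0],
    [0,0,0]
  ],
  "slide": [
    [0.003,0.035,0],
    [0.006,0.07,0],
    [0.009,0.105,0],
    [0.012,0.14,0],
    [0.015,0.175,0],
    [0.018,0.21,0],
    [0.021,0.245,0],
    [0.024,0.28,0]
  ],
  "grip": [-1,-1,-1,-1,-1,-1,-1,-1]
}}

```text
clock: 47.02
position: [550.9, 150.0, 58.5]
ee_rot: [-0.67, 0.73, 0.098, 0.087]
contact_force: [-6.3, -2.6, 4.6]
gripper_width: 17.7
grasp_force: 59.7
```

{"api": "servo_tool", "payload": {
  "rotation": [
    [0,0,0],
    [0,0,0],
    [0,0,0],
    [0,0,0],
    [0,0,0],
    [0,0,0],
    [0,0,0],
    [0,0,0]
  ],
  "slide": [
    [0.003,0.035,0],
    [0.006,0.068,0],
    [0.009,0.1,0],
    [0.011,0.13,0],
    [0.013,0.157,0],
    [0.015,0.18,0],
    [0.017,0.2,0],
    [0.019,0.215,0]
  ],
  "grip": [-1,-1,-1,-1,-1,-1,-1,-1]
}}

```text
clock: 48.02
position: [554.5, 193.0, 58.5]
ee_rot: [-0.671, 0.73, 0.098, 0.087]
contact_force: [-7.0, -1.8, 5.7]
gripper_width: 17.6
grasp_force: 60.3
```

{"api": "servo_tool", "payload": {
  "rotation": [
    [0,0,0],
    [0,0,0],
    [0,0,0],
    [0,0,0],
    [0,0,0],
    [0,0,0],
    [0,0,0],
    [0,0,0]
  ],
  "slide": [
    [0.001,0.015,0],
    [0.003,0.03,0],
    [0.004,0.045,0],
    [0.005,0.06,0],
    [0.006,0.075,0],
    [0.007,0.085,0],
    [0.008,0.095,0],
    [0.009,0.1,0]
  ],
  "grip": [-1,-1,-1,-1,-1,-1,-1,-1]
}}

```text
clock: 49.02
position: [556.1, 213.0, 58.5]
ee_rot: [-0.671, 0.73, 0.098, 0.087]
contact_force: [-7.0, -2.2, 4.9]
gripper_width: 17.2
grasp_force: 60.6
```

{"api": "servo_tool", "payload": {
  "rotation": [
    [0,0,0],
    [0,0,0],
    [0,0,0],
    [0,0,0],
    [0,0,0],
    [0,0,0]
  ],
  "slide": [
    [0.001,0.01,0],
    [0.002,0.02,0],
    [0.003,0.03,0],
    [0.003,0.04,0],
    [0.003,0.045,0],
    [0.003,0.045,0]
  ],
  "grip": [-1,-1,-1,-1,-1,-1]
}}

```text
clock: 49.78
position: [556.6, 218.5, 58.5]
ee_rot: [-0.671, 0.73, 0.097, 0.085]
contact_force: [-5.8, -13.2, 8.2]
gripper_width: 17.4
grasp_force: 62.0
```

{"api": "servo_tool", "payload": {
  "rotation": [
    [0,0,0],
    [0,0,0],
    [0,0,0],
    [0,0,0],
    [0,0,0],
    [0,0,0],
    [0,0,0],
    [0,0,0]
  ],
  "slide": [
    [0,-0.012,0],
    [0,-0.012,0],
    [0,-0.012,0],
    [0,-0.012,0],
    [0,-0.04,0.1],
    [0,-0.08,0.25],
    [0,-0.16,0.5],
    [0,-0.2,0.65]
  ],
  "grip": [-1,1,1,1,1,1,1,1]
}}

```text
clock: 50.78
position: [558.5, 182.2, 190.8]
ee_rot: [-0.67, 0.73, 0.097, 0.089]
contact_force: [0.3, 1.4, -0.6]
gripper_width: 85.7
grasp_force: 0.0
```

Run:
```python
from go import *
g=grab('scene'); save(g,'s6.png',(380,150,630,330),3.1); P=cloud(g); im=g['image'].astype(int)
q=P[(im[...,0]>150)&(im[...,1]<70)&(im[...,2]<70)&(P[...,2]>88)&(P[...,2]<125)&(np.abs(P[...,0]-370)<50)&(np.abs(P[...,1]-240)<70)]
print('ball top surf',len(q),q.mean(0) if len(q) else 0)
s=read_state(); print(s['clock'],s['position'],s['joints'])
y=-np.array([.9965,-.084,0]); z=np.array([0,0,-1.]); Rt=R.from_matrix(np.c_[np.cross(y,z),y,z])
st=show((np.array([364,165,200.]),Rt)); st=show((np.array([364,165,86.]),Rt),st); st=show((np.array([374,281,86.]),Rt),st); print([v.round() for v in fk(st['joints'],pts=True)])
```

```text
ball top surf 0 0
50.825 [560.4267 181.9443 194.8401] [ 0.4577  0.3259 -0.1    -0.2742 -1.0369 -0.415 ]
slide [-0.982 -0.085  0.026] rot [-0.0423  0.0009  0.0001] deg 15.2 mm 197.0 tgt [364. 165. 200.]
  j [array([ 0.8369,  0.0199, -0.5503, -0.    , -1.0006, -0.921 ])]
slide [ 0.    0.   -0.57] rot [0. 0. 0.] deg 0.0 mm 114.0 tgt [364. 165.  86.]
  j [array([ 0.8369,  0.1885, -0.7168, -0.    , -0.6655, -0.921 ])]
slide [0.05 0.58 0.  ] rot [0. 0. 0.] deg 0.0 mm 116.0 tgt [374. 281.  86.]
  j [array([ 0.993 ,  0.2917, -0.562 , -0.    , -0.717 , -1.0771])]
[array([ 89., 136., 702.]), array([240., 368., 384.]), array([374., 281., 384.]), array([374., 281.,  86.])]
```

View pics/s6.png

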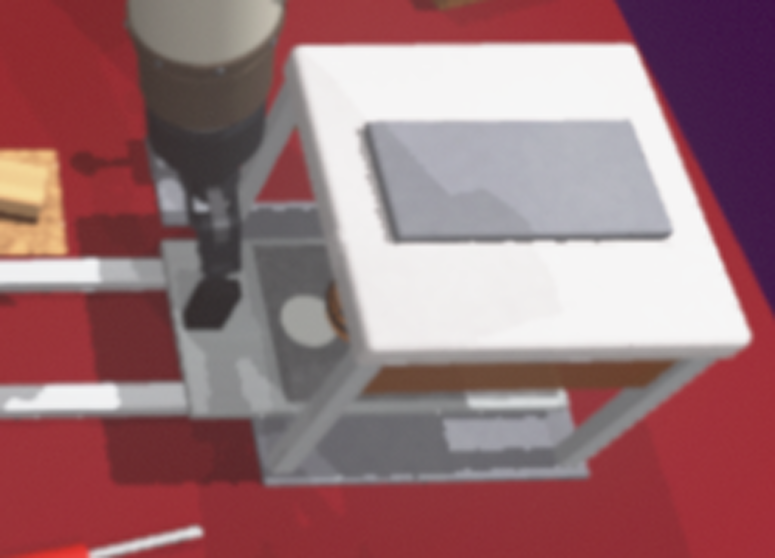

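The tray is home, and the orange gourd's belly shows just under the roof's edge at (338,308). Next is the switch.

{"api": "servo_tool", "payload": {
  "rotation": [
    [-0.01,0,0],
    [-0.02,0,0],
    [-0.03,0,0],
    [-0.042,0,0],
    [-0.042,0,0],
    [-0.042,0,0],
    [-0.042,0,0],
    [-0.042,0,0]
  ],
  "slide": [
    [-0.1,-0.1,0.1],
    [-0.3,-0.2,0.1],
    [-0.5,-0.25,0.05],
    [-0.7,-0.25,0],
    [-0.85,-0.2,0],
    [-0.96,-0.15,0],
    [-0.96,-0.15,0],
    [-0.96,-0.15,0]
  ],
  "grip": [1,-1,-1,-1,-1,-1,-1,-1]
}}

```text
clock: 51.82
position: [366.2, 152.6, 188.3]
ee_rot: [-0.676, 0.737, 0.001, -0.001]
contact_force: [0.7, -0.2, -0.1]
gripper_width: -0.0
grasp_force: 0.0
```

Run:
```python
from go import *
for n in('wrist','scene','top'):
    g=grab(n); P=cloud(g); im=g['image'].astype(int)
    q=P[(im[...,0]>130)&(im[...,1]<80)&(im[...,2]<80)&(P[...,2]>80)&(P[...,2]<125)&(np.abs(P[...,0]-370)<60)&(np.abs(P[...,1]-240)<80)]
    print(n,len(q),q.mean(0).round(1) if len(q) else 0,np.percentile(q,[2,98],axis=0).round() if len(q) else 0)
s=read_state(); print(s['clock'],s['position'],s['ee_rot'])
```

```text
wrist 0 0 0
scene 74 [376.8 217.7 105.7] [[365. 208.  94.]
 [385. 230. 113.]]
top 0 0 0
51.975 [366.3068 152.2035 187.9881] [-0.6754  0.7375  0.0011 -0.0017]
```

{"api": "servo_tool", "payload": {
  "rotation": [
    [0,0,0],
    [0,0,0],
    [0,0,0],
    [0,0,0],
    [0,0,0]
  ],
  "slide": [
    [0.02,0.02,-0.2],
    [0.025,0.04,-0.4],
    [0.025,0.05,-0.5],
    [0.025,0.05,-0.51],
    [0.025,0.05,-0.51]
  ],
  "grip": [-1,-1,-1,-1,-1]
}}

```text
clock: 52.6
position: [371.4, 162.5, 86.5]
ee_rot: [-0.676, 0.737, 0.001, -0.001]
contact_force: [-0.3, -0.4, 0.8]
gripper_width: -0.0
grasp_force: 0.0
```

{"api": "servo_tool", "payload": {
  "rotation": [
    [0,0,0],
    [0,0,0],
    [0,0,0],
    [0,0,0],
    [0,0,0],
    [0,0,0],
    [0,0,0],
    [0,0,0]
  ],
  "slide": [
    [0.005,0.07,0],
    [0.01,0.15,0],
    [0.015,0.23,0],
    [0.018,0.31,0],
    [0.021,0.38,0],
    [0.024,0.45,0],
    [0.027,0.51,0],
    [0.03,0.55,0]
  ],
  "grip": [-1,-1,-1,-1,-1,-1,-1,-1]
}}

```text
clock: 53.6
position: [375.1, 268.4, 85.4]
ee_rot: [-0.674, 0.739, -0.0, -0.007]
contact_force: [7.3, -26.6, 9.4]
gripper_width: -0.1
grasp_force: 0.3
```

{"api": "servo_tool", "payload": {
  "rotation": [
    [0,0,0],
    [0,0,0],
    [0,0,0],
    [0,0,0],
    [0,0,0],
    [0,0,0]
  ],
  "slide": [
    [0,-0.1,0],
    [-0.02,-0.3,0.1],
    [-0.04,-0.6,0.4],
    [-0.1,-0.9,0.7],
    [-0.15,-1,0.9],
    [-0.15,-1,0.9]
  ],
  "grip": [-1,-1,-1,-1,-1,-1]
}}

```text
clock: 54.35
position: [346.8, 71.2, 269.1]
ee_rot: [-0.675, 0.738, 0.001, 0.002]
contact_force: [-0.1, 0.3, -0.8]
gripper_width: -0.1
grasp_force: 0.0
```

Run:
```python
from go import *
g=grab('scene'); save(g,'s7.png',(350,130,630,330),2.8); P=cloud(g); im=g['image'].astype(int)
q=P[(im[...,0]>130)&(im[...,1]<80)&(im[...,2]<80)&(P[...,2]>80)&(P[...,2]<125)&(np.abs(P[...,0]-370)<60)&(np.abs(P[...,1]-260)<90)]
print(len(q),q.mean(0).round(1) if len(q) else 0)
h=cv2.cvtColor(g['image'],cv2.COLOR_RGB2HSV)
m=(P[...,2]>22)&(P[...,2]<48)&(h[...,0]>5)&(h[...,0]<25)&(h[...,1]>60)&(np.abs(P[...,0]-400)<70)&(np.abs(P[...,1]-80)<70)
q=P[m]; print('block',len(q),cv2.minAreaRect(q[:,:2].astype(np.float32)),q[:,2].mean())
```

```text
76 [382.7 289.6 108.5]
block 355 ((402.4213562011719, 81.96896362304688), (71.30093383789062, 47.25559997558594), 70.19137573242188) 34.751296368700885
```

View pics/s7.png

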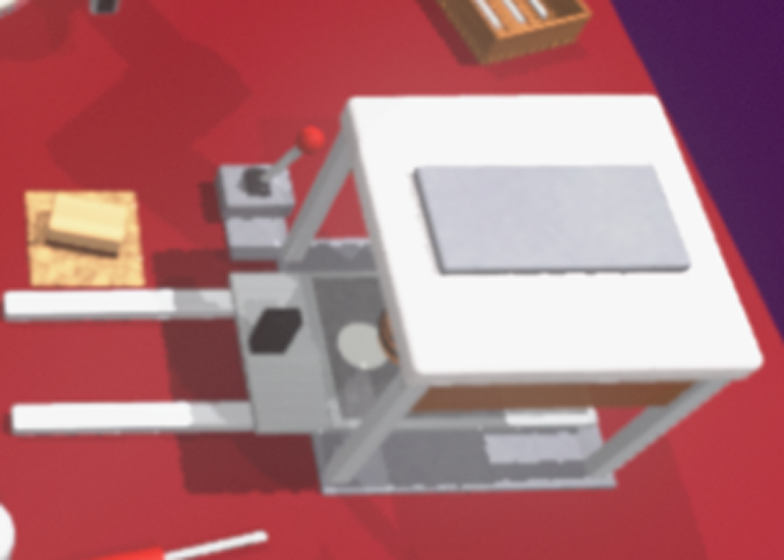

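{"api": "servo_tool", "payload": {
  "rotation": [
    [0.028,0,0],
    [0.056,0,0],
    [0.084,0,0],
    [0.112,0,0],
    [0.14,0,0],
    [0.14,0,0],
    [0.14,0,0]
  ],
  "slide": [
    [0.15,-0.15,0],
    [0.3,-0.3,0],
    [0.5,-0.4,0],
    [0.7,-0.4,0],
    [0.9,-0.4,-0.1],
    [0.98,-0.4,-0.3],
    [0.98,-0.4,-0.3]
  ],
  "grip": [-1,-1,-1,-1,-1,-1,-1]
}}

```text
clock: 55.28
position: [541.9, -8.2, 201.2]
ee_rot: [-0.609, 0.668, 0.318, 0.284]
contact_force: [-1.2, -0.2, 0.3]
gripper_width: -0.0
grasp_force: 0.0
```

```bash
python3 -c "
from h import *
g=grab('wrist'); save(g,'w5.png'); print(g['state']['joints'],g['state']['clock'])"; python3 fg.py a 572 352 32 0 90 wrist; python3 fg.py b 578 451 32 0 90 wrist
```

```text
[-0.23364855  0.45060517  0.03957877 -0.85027875 -1.48790556  0.36512958] 55.275
a 1398 base [568.2 352.1  30.5] axis [ 0.005 -0.004  1.   ] lean 0.4 err 0.82
b 9 base [580.5 450.9  31.4] axis [-0.235 -0.     0.972] lean 13.6 err 0.4
```

View pics/w5.png

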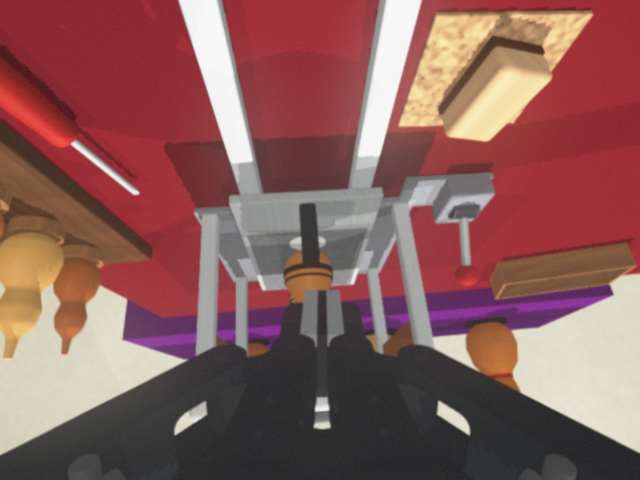

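Upside-down view: the orange gourd stands at (308,268), base at tray y −40, and the red ball lies over at (467,275). The straw one is hidden behind it, so I'll look once from the side.

{"api": "servo_tool", "payload": {
  "rotation": [
    [0.015,0,-0.02],
    [0.03,0,-0.04],
    [0.03,0,-0.06],
    [0.03,0,-0.06]
  ],
  "slide": [
    [-0.2,0,0],
    [-0.4,0,0],
    [-0.6,0,0],
    [-0.6,0,0]
  ],
  "grip": [1,1,1,1]
}}

```text
clock: 55.92
position: [418.8, -6.6, 208.2]
ee_rot: [-0.447, 0.737, 0.315, 0.397]
contact_force: [0.3, -0.2, 0.8]
gripper_width: 71.9
grasp_force: 0.0
```

```bash
python3 -c "
from h import *
g=grab('wrist'); save(g,'w6.png'); print(g['state']['joints'],g['state']['clock'],g['state']['position'])"; python3 fg.py a 568 352 32 0 90 wrist; python3 fg.py b 578 451 32 0 90 wrist
```

```text
[-0.46998134  0.24824774 -0.35330817 -1.08500459 -1.37824879  0.45769785] 55.925 [418.76548019  -6.57872375 208.24942536]
a 3079 base [567.7 351.6  30.5] axis [0.007 0.017 1.   ] lean 1.1 err 0.79
b 1138 base [573.  452.   30.4] axis [0.01  0.014 1.   ] lean 1.0 err 0.86
```

Both gourds stand on the pad under the canopy, leaning about 1°. The block is on the mat, the switch is over, and the robot is clear of everything.

```bash
python3 -c "
from bench import job_done
print(job_done())"
```

```text
the job is handed in; nothing more can be done
None
```

The job is handed in, though the hand-in gave no verdict: both gourds on the bench (there was no brown one) stand upright on the tray (about 1° lean), the tray is home against its stop, the sanding block is flat on the cork mat (I put it back once after it was knocked), and the lamp switch was pushed to its stop.

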